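# Make up a rack-service kit: refill jar and levelling wedges

## Task

Make up the kit tray for the next grow rack: fill the green jar by pressing it, upright and centred, down onto the blue sprung pad of the filling station until the pad is fully down and keeping it down for a good second, then stand the jar upright in the tray's small end bay; never let it fall over. Pack all the orange wedges that are on the bench flat on the floor of the tray's large bay, grip blocks up, in one close row across the bay: the first with its straight side against the red end wall, each next one turned head to tail against the one before, so that no place in the row is left empty.

Things in the scene. Friction and masses are not known exactly. Their poses are not given: they have to be found in the camera images.
- wedge1_mid (a point): Loose orange plastic rack wedge lying on its side, black upright grip block on top. Point: its centre, 32 mm above its underside. x runs along its 100 mm length towards the THIN end, z up. From above a right-angled wedge: straight long side at y = -17 mm parallel to x, the other side slopes; width in y 46 mm at the thick end (x = -50), 22 at the thin end, mean 34 (half each side of the point)
- wedge2_mid (a point): Like wedge1, same axes. Each wedge's body is 36 mm tall, lower edges chamfered 3 mm; on top at the middle stands the grip block, 22 mm long (x), 20 mm wide (y), 28 mm tall, so 64 mm overall; about 0.13 kg. Two laid head to tail, sloping sides together, fill a 100 x 68 mm rectangle
- wedge3_mid (a point): Like wedge1, same size and axes. Of wedge1 to wedge6 only four to six are there; an absent one reads None
- wedge4_mid (a point): Like wedge1, same size and axes (centre, 32 mm above its underside; x to the thin end; straight side at y = -17 mm)
- wedge5_mid (a point): Like wedge1, same size and axes (centre, 32 mm above its underside; x to the thin end; straight side at y = -17 mm)
- wedge6_mid (a point): Like wedge1, same size and axes (centre, 32 mm above its underside; x to the thin end; straight side at y = -17 mm)
- slot0 (a point): Place 0 in the fixed grey kit tray: where a wedge's centre lies when packed first at the red end wall, 37 mm above the table (32 above the 5 mm tray floor). Axes are the tray's: x across it (away from the robot at zero yaw), y along it from the red wall to the jar bay, z up. The inner face of the red wall is 24 mm from here in -y, so a wedge pressed against it lies 7 mm nearer the wall
- slot1 (a point): Place 1, for the second wedge from the red wall, 34 mm along y from slot0, same axes. The wedge bay is 108 mm (x) by 218 mm (y) inside, walls 5 mm thick, their top 22 mm above the table; six wedges pressed together take 204 mm and leave 14 mm over
- slot2 (a point): Place 2, for wedge number 3 from the red wall, 68 mm along y from slot0, same axes
- slot3 (a point): Place 3, for wedge number 4 from the red wall, 102 mm along y from slot0, same axes
- slot4 (a point): Place 4, for wedge number 5 from the red wall, 136 mm along y from slot0, same axes
- slot5 (a point): Place 5, for wedge number 6 from the red wall, 170 mm along y from slot0, same axes
- tray_far (a point): Middle of the tray's long wall that is on its +x side, on the outer edge of the rim, 22 mm above the table; the tray is 118 x 299 mm outside
- jar_bay (a point): Centre of the floor of the tray's jar bay, 5 mm above the table, at the end opposite the red wall; the bay is 108 mm (x) by 66 mm (y) inside, walls 22 mm above the table, 5 mm thick. Axes as the tray's
- jar_mid (a point): Green glass refill jar with a white cap, standing upright, round, 54 mm diameter, 85 mm tall, about 0.28 kg; loose. Point: its centre, 42.5 mm above its underside; z is its own axis
- pad_top (a point): Middle of the top of the blue sprung pad (72 mm diameter disc) on the fixed grey filling station (100 x 100 mm block, 35 mm tall); 50 mm above the table when up, 38 mm when fully down. It moves with the pad
- fill_pad (a joint): How far the sprung pad is pushed down, m: 0 is up, 0.012 is fully down. About 5 N starts it, about 14 N holds it fully down; it springs back when let go

How it is judged:
On the way:
1. the jar, upright and centred (within 12 mm) on the sprung pad, presses it fully down (at least 10.5 mm of 12) for 0.8 s (value of joint fill_pad above 0.0105 m and horizontal distance between jar_mid and pad_top below 0.012 m and angle between jar_mid's own z axis and vertical below 0.12 rad and z of jar_mid in the frame of pad_top below 0.0465 m), for 0.8 s.
At the end, for the whole second after the job is handed in: Jar upright on the jar bay floor. Each wedge on the wedge bay floor (6 mm, tilt < 0.1 rad), parallel to tray x within 0.12 rad, centre within 12 mm of a place; thin end to tray +x at places 0, 2, 4 and to -x at 1, 3, 5; no empty place nearer the red wall than an occupied one (((horizontal distance between wedge1_mid and slot0 below 0.012 m and z of wedge1_mid in the frame of slot0 below 0.006 m and x of tray_far in the frame of wedge1_mid above 0.03 m) or (horizontal distance between wedge1_mid and slot1 below 0.012 m and z of wedge1_mid in the frame of slot1 below 0.006 m and x of tray_far in the frame of wedge1_mid below -0.03 m) or (horizontal distance between wedge1_mid and slot2 below 0.012 m and z of wedge1_mid in the frame of slot2 below 0.006 m and x of tray_far in the frame of wedge1_mid above 0.03 m) or (horizontal distance between wedge1_mid and slot3 below 0.012 m and z of wedge1_mid in the frame of slot3 below 0.006 m and x of tray_far in the frame of wedge1_mid below -0.03 m) or (horizontal distance between wedge1_mid and slot4 below 0.012 m and z of wedge1_mid in the frame of slot4 below 0.006 m and x of tray_far in the frame of wedge1_mid above 0.03 m) or (horizontal distance between wedge1_mid and slot5 below 0.012 m and z of wedge1_mid in the frame of slot5 below 0.006 m and x of tray_far in the frame of wedge1_mid below -0.03 m)) and angle between the x axis of each of wedge1_mid, wedge2_mid, wedge3_mid, wedge4_mid, wedge5_mid, wedge6_mid and the x axis of slot0, either way round below 0.12 rad and angle between each of wedge1_mid, wedge2_mid, wedge3_mid, wedge4_mid, wedge5_mid, wedge6_mid, jar_mid's own z axis and vertical below 0.1 rad and ((horizontal distance between wedge2_mid and slot0 below 0.012 m and z of wedge2_mid in the frame of slot0 below 0.006 m and x of tray_far in the frame of wedge2_mid above 0.03 m) or (horizontal distance between wedge2_mid and slot1 below 0.012 m and z of wedge2_mid in the frame of slot1 below 0.006 m and x of tray_far in the frame of wedge2_mid below -0.03 m) or (horizontal distance between wedge2_mid and slot2 below 0.012 m and z of wedge2_mid in the frame of slot2 below 0.006 m and x of tray_far in the frame of wedge2_mid above 0.03 m) or (horizontal distance between wedge2_mid and slot3 below 0.012 m and z of wedge2_mid in the frame of slot3 below 0.006 m and x of tray_far in the frame of wedge2_mid below -0.03 m) or (horizontal distance between wedge2_mid and slot4 below 0.012 m and z of wedge2_mid in the frame of slot4 below 0.006 m and x of tray_far in the frame of wedge2_mid above 0.03 m) or (horizontal distance between wedge2_mid and slot5 below 0.012 m and z of wedge2_mid in the frame of slot5 below 0.006 m and x of tray_far in the frame of wedge2_mid below -0.03 m)) and ((horizontal distance between wedge3_mid and slot0 below 0.012 m and z of wedge3_mid in the frame of slot0 below 0.006 m and x of tray_far in the frame of wedge3_mid above 0.03 m) or (horizontal distance between wedge3_mid and slot1 below 0.012 m and z of wedge3_mid in the frame of slot1 below 0.006 m and x of tray_far in the frame of wedge3_mid below -0.03 m) or (horizontal distance between wedge3_mid and slot2 below 0.012 m and z of wedge3_mid in the frame of slot2 below 0.006 m and x of tray_far in the frame of wedge3_mid above 0.03 m) or (horizontal distance between wedge3_mid and slot3 below 0.012 m and z of wedge3_mid in the frame of slot3 below 0.006 m and x of tray_far in the frame of wedge3_mid below -0.03 m) or (horizontal distance between wedge3_mid and slot4 below 0.012 m and z of wedge3_mid in the frame of slot4 below 0.006 m and x of tray_far in the frame of wedge3_mid above 0.03 m) or (horizontal distance between wedge3_mid and slot5 below 0.012 m and z of wedge3_mid in the frame of slot5 below 0.006 m and x of tray_far in the frame of wedge3_mid below -0.03 m)) and ((horizontal distance between wedge4_mid and slot0 below 0.012 m and z of wedge4_mid in the frame of slot0 below 0.006 m and x of tray_far in the frame of wedge4_mid above 0.03 m) or (horizontal distance between wedge4_mid and slot1 below 0.012 m and z of wedge4_mid in the frame of slot1 below 0.006 m and x of tray_far in the frame of wedge4_mid below -0.03 m) or (horizontal distance between wedge4_mid and slot2 below 0.012 m and z of wedge4_mid in the frame of slot2 below 0.006 m and x of tray_far in the frame of wedge4_mid above 0.03 m) or (horizontal distance between wedge4_mid and slot3 below 0.012 m and z of wedge4_mid in the frame of slot3 below 0.006 m and x of tray_far in the frame of wedge4_mid below -0.03 m) or (horizontal distance between wedge4_mid and slot4 below 0.012 m and z of wedge4_mid in the frame of slot4 below 0.006 m and x of tray_far in the frame of wedge4_mid above 0.03 m) or (horizontal distance between wedge4_mid and slot5 below 0.012 m and z of wedge4_mid in the frame of slot5 below 0.006 m and x of tray_far in the frame of wedge4_mid below -0.03 m)) and ((horizontal distance between wedge5_mid and slot0 below 0.012 m and z of wedge5_mid in the frame of slot0 below 0.006 m and x of tray_far in the frame of wedge5_mid above 0.03 m) or (horizontal distance between wedge5_mid and slot1 below 0.012 m and z of wedge5_mid in the frame of slot1 below 0.006 m and x of tray_far in the frame of wedge5_mid below -0.03 m) or (horizontal distance between wedge5_mid and slot2 below 0.012 m and z of wedge5_mid in the frame of slot2 below 0.006 m and x of tray_far in the frame of wedge5_mid above 0.03 m) or (horizontal distance between wedge5_mid and slot3 below 0.012 m and z of wedge5_mid in the frame of slot3 below 0.006 m and x of tray_far in the frame of wedge5_mid below -0.03 m) or (horizontal distance between wedge5_mid and slot4 below 0.012 m and z of wedge5_mid in the frame of slot4 below 0.006 m and x of tray_far in the frame of wedge5_mid above 0.03 m) or (horizontal distance between wedge5_mid and slot5 below 0.012 m and z of wedge5_mid in the frame of slot5 below 0.006 m and x of tray_far in the frame of wedge5_mid below -0.03 m)) and ((horizontal distance between wedge6_mid and slot0 below 0.012 m and z of wedge6_mid in the frame of slot0 below 0.006 m and x of tray_far in the frame of wedge6_mid above 0.03 m) or (horizontal distance between wedge6_mid and slot1 below 0.012 m and z of wedge6_mid in the frame of slot1 below 0.006 m and x of tray_far in the frame of wedge6_mid below -0.03 m) or (horizontal distance between wedge6_mid and slot2 below 0.012 m and z of wedge6_mid in the frame of slot2 below 0.006 m and x of tray_far in the frame of wedge6_mid above 0.03 m) or (horizontal distance between wedge6_mid and slot3 below 0.012 m and z of wedge6_mid in the frame of slot3 below 0.006 m and x of tray_far in the frame of wedge6_mid below -0.03 m) or (horizontal distance between wedge6_mid and slot4 below 0.012 m and z of wedge6_mid in the frame of slot4 below 0.006 m and x of tray_far in the frame of wedge6_mid above 0.03 m) or (horizontal distance between wedge6_mid and slot5 below 0.012 m and z of wedge6_mid in the frame of slot5 below 0.006 m and x of tray_far in the frame of wedge6_mid below -0.03 m)) and (horizontal distance between each of wedge1_mid, wedge2_mid, wedge3_mid, wedge4_mid, wedge5_mid, wedge6_mid and slot1 above 0.012 m or horizontal distance between any of wedge1_mid, wedge2_mid, wedge3_mid, wedge4_mid, wedge5_mid, wedge6_mid and slot0 below 0.012 m) and (horizontal distance between each of wedge1_mid, wedge2_mid, wedge3_mid, wedge4_mid, wedge5_mid, wedge6_mid and slot2 above 0.012 m or horizontal distance between any of wedge1_mid, wedge2_mid, wedge3_mid, wedge4_mid, wedge5_mid, wedge6_mid and slot1 below 0.012 m) and (horizontal distance between each of wedge1_mid, wedge2_mid, wedge3_mid, wedge4_mid, wedge5_mid, wedge6_mid and slot3 above 0.012 m or horizontal distance between any of wedge1_mid, wedge2_mid, wedge3_mid, wedge4_mid, wedge5_mid, wedge6_mid and slot2 below 0.012 m) and (horizontal distance between each of wedge1_mid, wedge2_mid, wedge3_mid, wedge4_mid, wedge5_mid, wedge6_mid and slot4 above 0.012 m or horizontal distance between any of wedge1_mid, wedge2_mid, wedge3_mid, wedge4_mid, wedge5_mid, wedge6_mid and slot3 below 0.012 m) and (horizontal distance between each of wedge1_mid, wedge2_mid, wedge3_mid, wedge4_mid, wedge5_mid, wedge6_mid and slot5 above 0.012 m or horizontal distance between any of wedge1_mid, wedge2_mid, wedge3_mid, wedge4_mid, wedge5_mid, wedge6_mid and slot4 below 0.012 m) and x of jar_mid in the frame of jar_bay between -0.03 and 0.03 m and y of jar_mid in the frame of jar_bay between -0.009 and 0.009 m and z of jar_mid in the frame of jar_bay below 0.0465 m); the robot touches nothing.
It fails at once if the jar is knocked over (angle between jar_mid's own z axis and vertical above 0.9 rad).
Of wedge1, wedge2, wedge3, wedge4, wedge5, wedge6 only 4 to 6 are there at a start; the rules pass over those that are not, and their reading is None.
At some moment in a run one of wedge1, wedge2, wedge3, wedge4, wedge5, wedge6 may be knocked a few centimetres aside while the robot is not near it.
It also fails if it takes over 210 s, if anything falls off the work surface, if the arm or the gripper's body presses on something with over 40 N, if the wrist force passes 120 N, or if a joint passes its speed limit or range.

## Robot

A 7-joint arm with a two-finger parallel gripper is mounted at the origin on the work surface. World frame = base frame: x ahead of the robot, y to its left, z up, the work surface at z = 0. Lengths are in m, angles in rad, forces in N, time in s.
With the tool pointing down it reaches from about 0.35 to 0.9 m from the base axis. Payload 7.2 kg.
Tool frame: the origin (TCP) lies midway between the tips of the shut fingers; the grasp point (between the pads) lies 19 mm behind it; x points along the fingers, z is the direction in which the jaws open and shut, and the axes are right-handed (so a half turn about x gives the same grasp; the last joint's range is limited). The gripper opens to 85 mm and grips with 20 to 120 N. Pads are 22 mm wide; open, the fingers measure 114 mm over their backs; the gripper's body (76 mm by 85 mm) begins 54 mm behind the grasp point. The pads swing forward as they close: fully open they stand 13 mm farther back than shut.
Start: joints at [-1.177, 0.411, -0.013, 1.596, 0.006, 1.134, -0.082], TCP at [0.278, 0.56, 0.231] pointing down, gripper open.
Joint ranges: [-2.95, 2.95], [-0.29, 1.99], [-1.47, 1.44], [0.14, 2.54], [-1.03, 4.17], [0.13, 1.85], [-2.86, 2.86]. Speed limits (rad/s): [2.39, 2.39, 3.01, 3.01, 3.14, 3.14, 3.14].

## Interface

Orientations are given as a unit quaternion [x, y, z, w].
In Python, from plant import r, jaws, kinematics, camera gives the robot as it stands. Calls block until the motion is done:
- r.move_pose(position, orientation): joint-space move of the TCP to a pose.
- r.movel(position, v=0.15, rotation=None): straight line of the TCP; rotation=None keeps the orientation; v is the mean speed in m/s.
- r.move_j(angles): joint-space move.
- jaws.grip(opening, effort=None): finger opening in m; effort is the grip in N (None keeps the last); returns when the fingers have stopped.
- r.hold(seconds).
- kinematics.solve_ik(position, orientation): joint angles nearest the present ones, or None.
- r.state(): the state.
- camera(name): name is "scene" or "side" or "wrist"; returns a dict with "img" (420x560x3 uint8, blue, green, red), "z_map" (420x560 float32, m along the optical axis (not along the pixel's ray), 0 where there is no reading), "fx", "fy", "cx", "cy" (pixels), "cam_to_world" (4x4, takes a point from camera to world coordinates). Camera axes: x right, y down, z forward; pixel columns grow to the right and rows downward; lengths in m; the calibration is good to about 2 mm. The wrist camera is an equidistant fisheye: a pixel r from the principal point sees the ray r / f radians off the axis. A picture is of the moment at which its call begins.
A pose or a line that the arm cannot do raises r.PlanningError and nothing moves.
- r.hand_in(): hands the job in, once; it reports no verdict.
The state is a dict: "time": time; "joint_pos": joint angles; "joint_vel": joint speeds; "effort": joint torques, N m; "tcp_pos": TCP position; "eef_rot": TCP orientation; "ft_force": force on the tool from outside, world axes, zero at the start; "torque": the same for the moment, N m; "gripper_width": finger opening in m.
Only numpy, scipy, OpenCV 4.12 (cv2) and the standard library are available. Lean on these libraries where they do the work, as an engineer would, in place of code of your own. Each camera call takes 0.05 s, during which the arm holds its last target.

## Working session

There is one attempt and no reset: what is moved stays moved. The work goes in short steps, each a Python script; the robot and the scene stay as the last script left them, time stands still between calls to the robot, and variables do not carry over. Pictures are saved under pics/ and viewed, and the job is handed in when it is done.

```bash
ls; mkdir -p pics; python3 - <<'E'
from plant import r, jaws, kinematics, camera
import cv2,numpy as np
for n in ["scene","side"]:
    c=camera(n); cv2.imwrite(f"pics/{n}0.png",c["img"]); np.savez(f"{n}0.npz",**c); print(n,c["fx"],c["fy"],c["cx"],c["cy"]);print(c["cam_to_world"].round(3))
s=r.state();print(s)
E
```

```text
pics
scene 497.89094523029934 497.89094523029934 275.9449234089595 206.86176989518793
[[-0.676  0.529 -0.513  1.245]
 [ 0.737  0.501 -0.454  0.564]
 [ 0.017 -0.685 -0.729  1.006]
 [ 0.     0.     0.     1.   ]]
side 410.0731151641158 410.0731151641158 273.2465646401177 213.2759060064288
[[ 0.921 -0.303  0.243  0.311]
 [-0.388 -0.737  0.553 -0.576]
 [ 0.011 -0.604 -0.797  0.872]
 [ 0.     0.     0.     1.   ]]
{'time': 0.1, 'joint_pos': array([-1.17725213,  0.411806  , -0.01268678,  1.59693139,  0.00558834,
        1.13424494, -0.0822242 ]), 'joint_vel': array([ 5.78757172e-04, -1.40277277e-03,  6.43207405e-04, -1.54139446e-03,
        1.86590028e-03, -6.87214980e-05,  1.90806757e-03]), 'effort': array([ 1.71891999e-03, -6.01826978e+01,  6.83783982e-01, -3.00091016e+01,
        1.39495474e-02,  6.37899153e-03, -8.08370288e-06]), 'tcp_pos': array([0.27830264, 0.55915986, 0.23055779]), 'eef_rot': array([-0.3725916 ,  0.6015405 ,  0.37203191,  0.6007635 ]), 'ft_force': array([ 0.66552315, -0.16973568, -0.25951296]), 'torque': array([0.02750347, 0.07459825, 0.02987277]), 'gripper_width': 0.08519415475772103}
```

View pics/scene0.png

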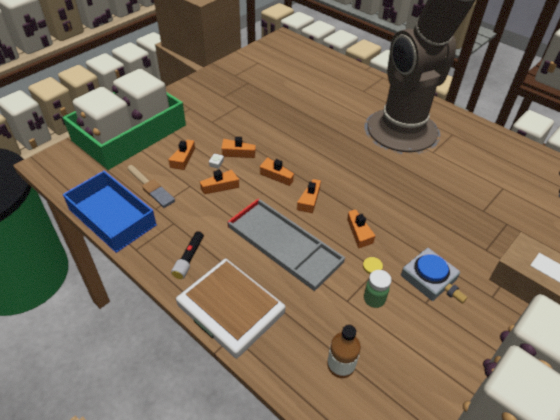

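View pics/side0.png

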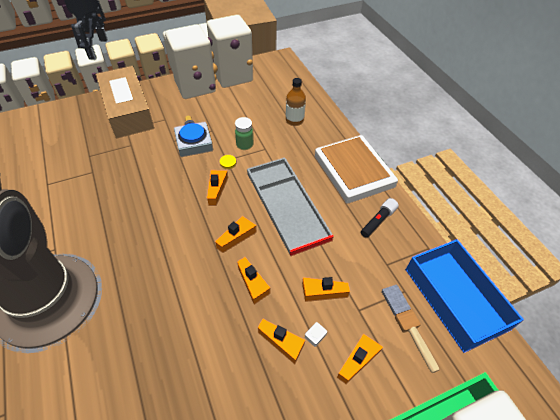

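```bash
cat > vis.py <<'E'
import numpy as np, cv2
def cloud(c):
    z=c["z_map"]; h,w=z.shape; u,v=np.meshgrid(np.arange(w),np.arange(h))
    fx,fy,cx,cy=[float(c[k]) for k in("fx","fy","cx","cy")]
    P=np.stack([(u-cx)/fx*z,(v-cy)/fy*z,z],-1)
    M=c["cam_to_world"]; W=P@M[:3,:3].T+M[:3,3]
    W[z<=0]=np.nan
    return W
def ortho(cs,x0=0.1,x1=0.95,y0=-0.65,y1=0.65,s=0.002,zmax=0.2):
    H=int((x1-x0)/s);Wd=int((y1-y0)/s)
    im=np.zeros((H,Wd,3),np.uint8);hm=np.full((H,Wd),-1.)
    for c in cs:
        W=cloud(c).reshape(-1,3);col=c["img"].reshape(-1,3)
        ok=np.isfinite(W[:,0])&(W[:,2]<zmax);W=W[ok];col=col[ok]
        i=((x1-W[:,0])/s).astype(int);j=((y1-W[:,1])/s).astype(int)
        ok=(i>=0)&(i<H)&(j>=0)&(j<Wd)
        for a,b,z,k in zip(i[ok],j[ok],W[ok,2],col[ok]):
            if z>hm[a,b]: hm[a,b]=z;im[a,b]=k
    return im,hm
def orange(img):
    h=cv2.cvtColor(img,cv2.COLOR_BGR2HSV)
    return (h[...,0]<22)&(h[...,0]>3)&(h[...,1]>200)&(h[...,2]>110)
E
python3 - <<'E'
from vis import *
cs=[dict(np.load(f"{n}0.npz")) for n in("scene","side")]
im,hm=ortho(cs); cv2.imwrite("pics/ortho0.png",im); print(im.shape)
for n,c in zip(("scene","side"),cs):
    W=cloud(c); m=orange(c["img"]).astype(np.uint8)
    k,l,st,ce=cv2.connectedComponentsWithStats(m)
    for i in range(1,k):
        if st[i,4]>60:
            p=W[l==i]; print(n,st[i],np.nanmedian(p,0).round(3),np.nanpercentile(p[:,2],[5,95]).round(3))
E
```

```text
(425, 650, 3)
side [287  89  18  10  98] [0.778 0.34  0.11 ] [0.098 0.12 ]
side [207 170  20  29 282] [0.46  0.15  0.036] [0.033 0.043]
side [216 216  40  36 534] [ 0.461 -0.018  0.035] [0.015 0.038]
side [237 257  33  47 550] [ 0.447 -0.164  0.036] [0.018 0.039]
side [303 278  47  23 693] [ 0.582 -0.238  0.035] [0.014 0.038]
side [258 319  47  41 626] [ 0.459 -0.311  0.036] [0.033 0.039]
side [339 334  44  48 712] [ 0.587 -0.401  0.036] [0.033 0.039]
```

View pics/ortho0.png

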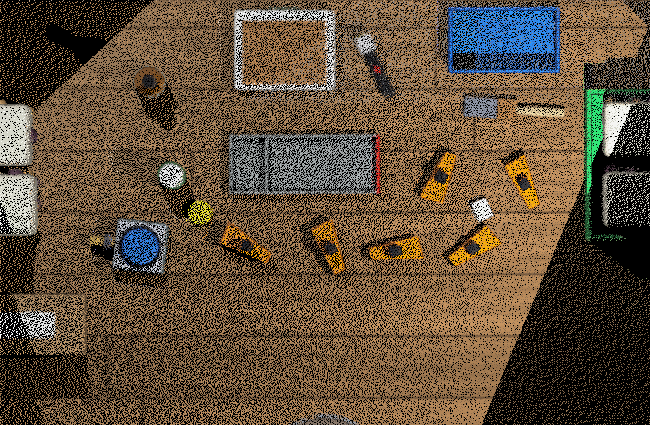

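```bash
cat >> vis.py <<'E'
from scipy.optimize import minimize
from scipy.spatial import cKDTree
POLY=np.array([[-.05,-.017],[.05,-.017],[.05,.005],[-.05,.029]])
# width mean 34: straight at -17; thick end 46 -> +29; thin 22 -> +5
def wpts(cs,ctr,rad=0.075,zo=0.):
    out=[]
    for c in cs:
        W=cloud(c); h=cv2.cvtColor(c["img"],cv2.COLOR_BGR2HSV)
        H,S,V=h[...,0],h[...,1],h[...,2]
        m=(np.hypot(W[...,0]-ctr[0],W[...,1]-ctr[1])<rad)
        org=m&(H<22)&(S>180)&(V>90)&(W[...,2]>zo+.032)&(W[...,2]<zo+.040)
        blk=m&(V<90)&(W[...,2]>zo+.040)&(W[...,2]<zo+.07)
        out.append((W[org],W[blk]))
    return out
def fitw(cs,ctr,zo=0.,verbose=False,rad=.075):
    o=wpts(cs,ctr,rad,zo)
    P=np.vstack([np.vstack([a,b]) for a,b in o])[:,:2]
    s=.001;N=200
    c0=np.median(P,0)
    g=np.zeros((N,N),np.uint8)
    ij=np.round((P-c0)/s).astype(int)+N//2
    ok=((ij>=0)&(ij<N)).all(1); ij=ij[ok]; g[ij[:,0],ij[:,1]]=1
    g=cv2.morphologyEx(g,cv2.MORPH_CLOSE,cv2.getStructuringElement(cv2.MORPH_ELLIPSE,(7,7)))
    gi,gj=np.meshgrid(np.arange(N),np.arange(N),indexing='ij')
    XY=(np.stack([gi,gj],-1)-N//2)*s+c0
    def inside(p):
        d=XY-p[:2];c,sn=np.cos(p[2]),np.sin(p[2])
        x=d[...,0]*c+d[...,1]*sn;y=-d[...,0]*sn+d[...,1]*c
        w=.0007
        up=.017-.12*x*2+ 0*x
        up=.029-(x+.05)*.24
        sg=lambda t:1/(1+np.exp(-np.clip(t/w,-40,40)))
        return sg(x+.05)*sg(.05-x)*sg(y+.017)*sg(up-y)
    def cost(q):
        p=np.array([q[0]*.01,q[1]*.01,q[2]*.1]);p[:2]+=c0
        f=inside(p);return np.abs(f-g).sum()/3400
    best=None
    for th in np.arange(-np.pi,np.pi,np.pi/8):
        r_=minimize(cost,[0,0,th*10],method='Nelder-Mead',options=dict(initial_simplex=np.array([[0,0,th*10],[1,0,th*10],[0,1,th*10],[0,0,th*10+2]]),maxiter=80))
        if best is None or r_.fun<best.fun:best=r_
    best=minimize(cost,best.x,method='Nelder-Mead')
    q=best.x
    B=np.vstack([b for a,b in o]);bt=B[B[:,2]>zo+.058]
    th=(q[2]*.1+np.pi)%(2*np.pi)-np.pi
    bc=(bt[:,:2].max(0)+bt[:,:2].min(0))/2 if len(bt) else None
    return np.array([c0[0]+q[0]*.01,c0[1]+q[1]*.01,th]),best.fun,bc
E
cat > f0.py <<'E'
from vis import *
cs=[dict(np.load(f"{n}0.npz")) for n in("scene","side")]
for ctr in [(.46,.15),(.461,-.018),(.447,-.164),(.582,-.238),(.459,-.311),(.587,-.401)]:
    p,f,b=fitw(cs,ctr); 
    ps=[fitw([c],ctr)[0].round(4) for c in cs]
    print(p.round(4),round(f,3),b,*ps)
# jar / pad / tray
im,hm=ortho(cs)
for c in cs:
    W=cloud(c);h=cv2.cvtColor(c["img"],cv2.COLOR_BGR2HSV)
    near=np.hypot(W[...,0]-.6,W[...,1]-.305)<.06
    m=near&(W[...,2]>.08)&(W[...,2]<.09); q=W[m]; (cx,cy),rr=cv2.minEnclosingCircle(q[:,:2].astype(np.float32)); print("jar cap",cx,cy,rr,np.percentile(q[:,2],[5,50,95]))
    m=near&(W[...,2]>.01)&(W[...,2]<.06)&(h[...,0]>35)&(h[...,0]<95)&(h[...,1]>80);q=W[m];print(' glass',len(q),q.min(0),q.max(0), np.nanmax(q[:,2]))
    near=np.hypot(W[...,0]-.46,W[...,1]-.37)<.07
    m=near&(h[...,0]>100)&(h[...,0]<130)&(h[...,1]>120)&(W[...,2]>.045); q=W[m];(cx,cy),rr=cv2.minEnclosingCircle(q[:,:2].astype(np.float32)); print("pad",cx,cy,rr,np.median(q[:,2]),q.mean(0))
    m=(abs(W[...,0]-.62)<.09)&(abs(W[...,1]-.04)<.18)&(W[...,2]>.018)&(W[...,2]<.026);q=W[m]
    print("tray",cv2.minAreaRect(q[:,:2].astype(np.float32)))
    red=m&((h[...,0]<5)|(h[...,0]>172))&(h[...,1]>150);q=W[red];print("red",cv2.minAreaRect(q[:,:2].astype(np.float32)))
E
python3 f0.py
```

```text
[ 0.4602  0.1568 -1.9757] 0.289 [0.46007831 0.15689206] [ 0.4649  0.16   -1.977 ] [ 0.4591  0.1554 -1.9796]
[ 0.454  -0.0119 -2.6411] 0.176 [ 0.45348879 -0.01151869] [ 0.4575 -0.0059 -2.6885] [ 0.4532 -0.0123 -2.6404]
[ 0.4492 -0.141   1.8164] 0.166 [ 0.44874232 -0.14095576] [ 0.4542 -0.1371 -1.0812] [ 0.4486 -0.1416  1.8185]
[ 0.5965 -0.2324 -0.2933] 0.145 [ 0.59698043 -0.23133528] [ 0.5994 -0.2264  2.6447] [ 0.5959 -0.2331 -0.2968]
[ 0.4537 -0.2957  2.2613] 0.119 [ 0.45342554 -0.29550577] [ 0.4617 -0.2908 -0.5978] [ 0.4533 -0.2967  2.2685]
[ 0.5831 -0.3992 -2.6105] 0.152 [ 0.58208192 -0.39801475] [ 0.5858 -0.391  -2.6658] [ 0.5829 -0.3996 -2.6106]
jar cap 0.5988772511482239 0.30794569849967957 0.024973737075924873 [0.08177584 0.08530067 0.08825162]
 glass 257 [0.5918242  0.28747955 0.01001599] [0.62643842 0.33522606 0.05983841] 0.05983841367148479
pad 0.459094375371933 0.37119489908218384 0.03658631443977356 0.05069589013881104 [0.46009923 0.37114342 0.05054785]
tray ((0.6212971210479736, 0.039922334253787994), (0.3031896948814392, 0.12307733297348022), 89.88111114501953)
red ((0.6196979284286499, -0.10550858080387115), (0.10403121262788773, 0.009378747083246708), 0.7766953706741333)
jar cap 0.5982884764671326 0.30493924021720886 0.024594604969024658 [0.08146787 0.08464547 0.08719566]
 glass 225 [0.57136888 0.27777813 0.0102009 ] [0.62254833 0.31945766 0.0599883 ] 0.05998829872520861
pad 0.45593079924583435 0.3678629696369171 0.037081897258758545 0.049688999324670635 [0.45619208 0.36556194 0.04957317]
tray ((0.6218054294586182, 0.04029897600412369), (0.12003178149461746, 0.30262845754623413), 0.2911997139453888)
red ((0.6217988133430481, -0.1069822907447815), (0.11628541350364685, 0.00858499575406313), 1.771198034286499)
```

```bash
cat > rob.py <<'E'
from plant import r, jaws, kinematics, camera
import numpy as np, cv2
from scipy.spatial.transform import Rotation as R
def quat(phi):
    c,s=np.cos(phi),np.sin(phi)
    return R.from_matrix(np.array([[0,-s,c],[0,c,s],[-1,0,0]])).as_quat()
def st(msg=""):
    s=r.state();print(msg,"t%.1f"%s["time"],"tcp",s["tcp_pos"].round(4),"F",s["ft_force"].round(1),"M",s["torque"].round(2),"w%.4f"%s["gripper_width"],flush=True);return s
def ik(p,phi):
    return kinematics.solve_ik(list(p),list(quat(phi)))
def best_phi(p,phi):
    o=[]
    for k in(-1,0,1):
        q=ik(p,phi+k*np.pi)
        if q is not None:o.append((abs(q[6]),phi+k*np.pi,q))
    return o
TRAY=np.array([.6215,.040]); 
S0=np.array([.6215,-.0805]); BAY=np.array([.6215,.1515])
def shots(tag):
    cs=[camera("scene"),camera("side")]
    for n,c in zip(("scene","side"),cs): np.savez(f"{n}{tag}.npz",**c); cv2.imwrite(f"pics/{n}{tag}.png",c["img"])
    return cs
E
python3 - <<'E'
from rob import *
s=r.state();print(R.from_quat(s["eef_rot"]).as_matrix().round(2))
for p in [(.598,.3065,.15),(.4575,.3695,.15),(.6215,.1515,.15),(.62,-.08,.15),(.583,-.4,.15),(.454,-.296,.15)]:
    print(p,[(round(q[6],2),round(ph,2)) for _,ph,q in best_phi(p,0)])
c=np.load("scene0.npz");h=cv2.cvtColor(c["img"],cv2.COLOR_BGR2HSV);print(h[182,213:230],h[182,213:230].shape);print(c["z_map"][182,213:230])
E
```

```text
[[-0.   -0.9   0.45]
 [-0.    0.45  0.9 ]
 [-1.   -0.   -0.  ]]
(0.598, 0.3065, 0.15) [(np.float64(2.45), -3.14), (np.float64(-0.39), 0.0), (np.float64(2.45), 3.14)]
(0.4575, 0.3695, 0.15) [(np.float64(2.22), -3.14), (np.float64(-0.64), 0.0), (np.float64(2.22), 3.14)]
(0.6215, 0.1515, 0.15) [(np.float64(2.72), -3.14), (np.float64(-0.11), 0.0), (np.float64(2.72), 3.14)]
(0.62, -0.08, 0.15) [(np.float64(-2.36), -3.14), (np.float64(0.39), 0.0), (np.float64(-2.36), 3.14)]
(0.583, -0.4, 0.15) [(np.float64(-1.93), -3.14), (np.float64(1.1), 0.0), (np.float64(-1.93), 3.14)]
(0.454, -0.296, 0.15) [(np.float64(-1.92), -3.14), (np.float64(0.96), 0.0), (np.float64(-1.92), 3.14)]
[[ 14 171 213]
 [ 14 174 211]
 [ 14 174 204]
 [ 14 175 189]
 [ 14 179 185]
 [ 14 177 192]
 [ 14 176 194]
 [ 14 179 189]
 [ 14 179 185]
 [ 14 180 181]
 [ 13 182 172]
 [ 13 181 161]
 [ 13 192 146]
 [ 13 192 137]
 [ 13 198 129]
 [ 12 192 118]
 [ 12 197 109]] (17, 3)
[1.387361  1.3938863 1.3937663 1.3911122 1.3946295 1.393318  1.389008
 1.3954195 1.3946484 1.3929    1.3932377 1.3954916 1.4024205 1.4024578
 1.3953519 1.3993635 1.4038315]
```

```bash
sed -i 's/org=m&.*/org=m\&(H<22)\&(S>150)\&(V>90)\&(W[...,2]>zo+.027)\&(W[...,2]<zo+.046)/' vis.py; sed -i 's/blk=m&.*/blk=m\&(V<90)\&(W[...,2]>zo+.046)\&(W[...,2]<zo+.075)/' vis.py
python3 f0.py | head -6
cat > jar1.py <<'E'
from rob import *
J=(.5985,.3065)
r.move_pose([J[0],J[1],.20],list(quat(0)))
c=camera("wrist");cv2.imwrite("pics/w1.png",c["img"]);np.savez("w1.npz",**c)
r.movel([J[0],J[1],.13],v=.2)
st()
E
python3 jar1.py
```

```text
[ 0.4599  0.1573 -1.9677] 0.118 [0.46007831 0.15689206] [ 0.4606  0.1585 -1.9707] [ 0.4592  0.1553 -1.976 ]
[ 0.4545 -0.0114 -2.6405] 0.109 [ 0.45348879 -0.01151869] [ 0.4556 -0.0085 -2.6642] [ 0.4533 -0.0125 -2.642 ]
[ 0.449  -0.1412  1.821 ] 0.101 [ 0.44874232 -0.14095576] [ 0.4493 -0.139   1.8265] [ 0.4485 -0.142   1.8211]
[ 0.5964 -0.2322 -0.2993] 0.131 [ 0.59698043 -0.23133528] [ 0.5971 -0.2293 -0.2953] [ 0.5957 -0.2333 -0.3001]
[ 0.4541 -0.2951  2.2497] 0.146 [ 0.45342554 -0.29550577] [ 0.4545 -0.2916  2.2463] [ 0.4532 -0.2968  2.2662]
[ 0.5827 -0.3989 -2.6124] 0.099 [ 0.58208192 -0.39801475] [ 0.5831 -0.396  -2.6331] [ 0.5828 -0.3997 -2.6128]
 t2.2 tcp [0.5984 0.3071 0.1304] F [0.8 0.2 1.5] M [-0.03 -0.02 -0.01] w0.0855
```

View pics/w1.png

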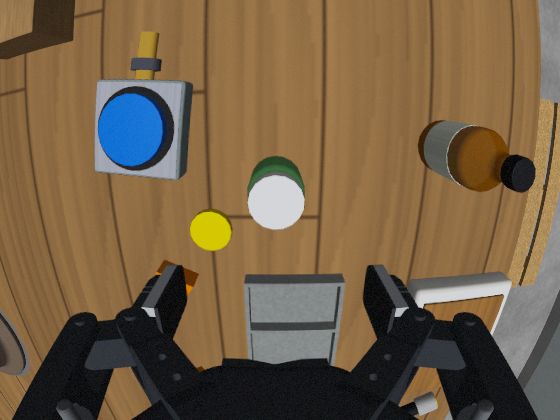

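```bash
cat > jar2.py <<'E'
from rob import *
J=(.5985,.3065); P=(.4575,.3695)
r.movel([J[0],J[1],.03],v=.12); st("down")
jaws.grip(.045,effort=70); st("grip")
z0=r.state()["tcp_pos"][2]
r.movel([J[0],J[1],z0+.075],v=.12); st("lift")
r.movel([P[0],P[1],z0+.075],v=.15); st("over")
# jar bottom now .075 above table; pad top at .050
r.movel([P[0],P[1],z0+.056],v=.06); r.hold(.2); s=st("near")
c=camera("wrist");cv2.imwrite("pics/w2.png",c["img"]);np.savez("w2.npz",**c)
cs=shots("2"); print(z0)
E
python3 jar2.py; python3 -c "
import cv2
a=cv2.imread('pics/side2.png')[80:200,140:300];b=cv2.imread('pics/scene2.png')[180:340,320:500]
cv2.imwrite('pics/crop2.png',cv2.hconcat([cv2.resize(a,(400,300)),cv2.resize(b,(338,300))]))"
```

```text
down t3.1 tcp [0.5992 0.3068 0.0309] F [-0.2  1.1 -0.4] M [ 0.03 -0.05  0.01] w0.0853
grip t3.6 tcp [0.5988 0.3068 0.0314] F [-3.4 -0.1  6.4] M [-0.14  0.48 -0.03] w0.0514
lift t4.3 tcp [0.5978 0.3063 0.1055] F [ 0.8  0.6 -3.4] M [ 0.   -0.01  0.01] w0.0517
over t5.5 tcp [0.4587 0.3688 0.1065] F [ 1.  -0.1 -2.2] M [-0.   -0.02 -0.  ] w0.0517
near t6.2 tcp [0.4577 0.3696 0.0876] F [-0.  -1.1 -2.9] M [-0.02  0.01  0.04] w0.0514
0.031359913813471016
```

View pics/crop2.png

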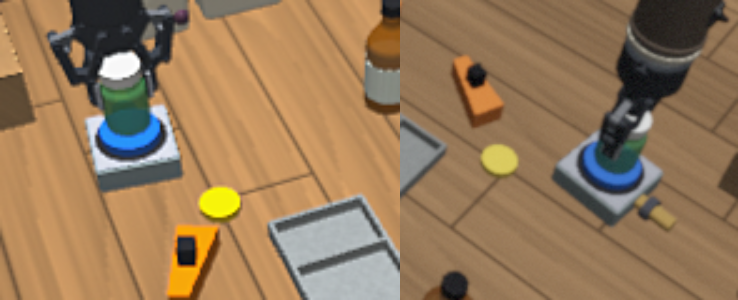

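View pics/w2.png

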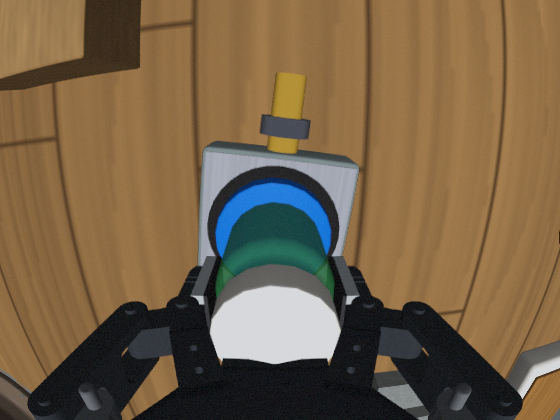

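```bash
python3 - <<'E'
import cv2
a=cv2.imread('pics/side2.png')[95:160,165:225];b=cv2.imread('pics/scene2.png')[225:305,395:470]
cv2.imwrite('pics/crop2b.png',cv2.hconcat([cv2.resize(a,None,fx=6,fy=6,interpolation=cv2.INTER_CUBIC)[:390],cv2.resize(b,None,fx=4.875,fy=4.875,interpolation=cv2.INTER_CUBIC)[:390]]))
E
```

```text
(no output)
```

View pics/crop2b.png

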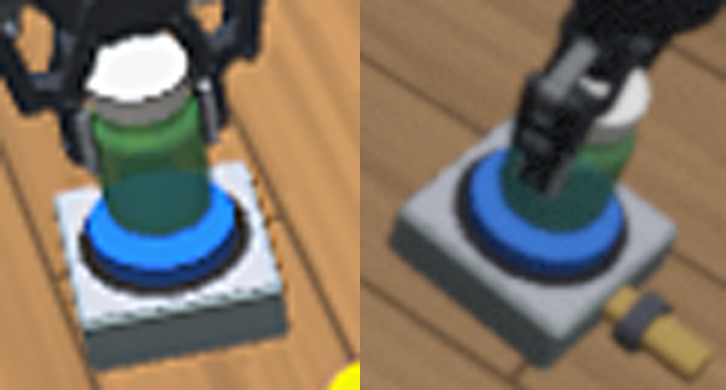

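```bash
cat > jar3.py <<'E'
from rob import *
P=(.458,.366); z0=.0314
r.movel([P[0],P[1],z0+.056],v=.03)
for d in np.arange(.050,.030,-.002):
    r.movel([P[0],P[1],z0+d],v=.03); s=st("d%.3f"%d)
    if d<.0405: r.hold(.15); s=st("h")
    if s["ft_force"][2]>32: break
r.hold(1.3); s=st("held")
cs=shots("3")
a=cs[1]["img"][85:165,155:235];b=cs[0]["img"][225:305,395:475]
cv2.imwrite('pics/crop3.png',cv2.hconcat([cv2.resize(x,None,fx=5,fy=5,interpolation=cv2.INTER_CUBIC) for x in(a,b)]))
E
python3 jar3.py
```

```text
d0.050 t7.0 tcp [0.4581 0.3662 0.0814] F [-0.1 -0.  -2.1] M [ 0.06 -0.17 -0.01] w0.0513
d0.048 t7.2 tcp [0.4582 0.3662 0.0797] F [-0.4 -0.8  2.8] M [-0.05  0.04 -0.02] w0.0519
d0.046 t7.5 tcp [0.4582 0.3661 0.0776] F [-0.5 -0.9  3.9] M [-0.07  0.05  0.07] w0.0518
d0.044 t7.7 tcp [0.4582 0.3662 0.0756] F [-0.5 -0.4  4.9] M [-0.08  0.15  0.02] w0.0516
d0.042 t8.0 tcp [0.4582 0.3662 0.0738] F [-1.2 -0.8  7.1] M [-0.14  0.24  0.04] w0.0516
d0.040 t8.2 tcp [0.4582 0.3662 0.0719] F [-2.  -1.2  9.1] M [-0.15  0.34  0.08] w0.0518
h t8.4 tcp [0.4582 0.3662 0.072 ] F [-1.5 -1.1  8.4] M [-0.16  0.28  0.03] w0.0518
d0.038 t8.6 tcp [0.4582 0.3662 0.0701] F [-1. -1. 10.] M [-0.28  0.44 -0.  ] w0.0518
h t8.8 tcp [0.4582 0.3662 0.0701] F [-1.2 -1.8  8.2] M [-0.26  0.45 -0.02] w0.0513
d0.036 t9.0 tcp [0.4582 0.3663 0.0692] F [-4.  -3.5 19.1] M [-0.68  1.12  0.02] w0.0514
h t9.2 tcp [0.4583 0.3663 0.0692] F [-4.8 -2.8 19.7] M [-0.71  1.1   0.06] w0.0516
d0.034 t9.4 tcp [0.4584 0.3665 0.069 ] F [-9.5 -6.7 37. ] M [-1.4   2.37  0.04] w0.0517
h t9.6 tcp [0.4584 0.3666 0.069 ] F [-8.8 -5.6 36.3] M [-1.44  2.29  0.11] w0.0513
held t10.9 tcp [0.4583 0.3665 0.069 ] F [-9.2 -7.2 35.9] M [-1.47  2.33  0.04] w0.0519
```

View pics/crop3.png

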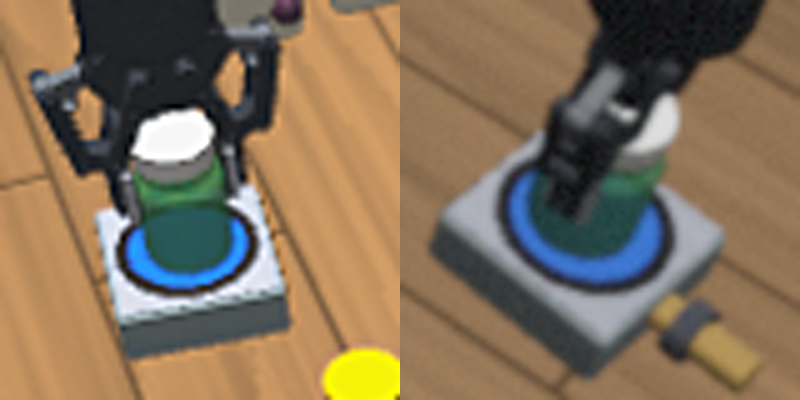

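```bash
cat > jar4.py <<'E'
from rob import *
P=(.458,.366); z0=.0314
r.movel([P[0],P[1],z0+.075],v=.08)
r.movel([BAY[0],BAY[1],z0+.075],v=.18)
r.movel([BAY[0],BAY[1],z0+.030],v=.1); r.hold(.2); st()
c=camera("wrist");cv2.imwrite("pics/w4.png",c["img"])
cs=shots("4")
a=cs[1]["img"][120:220,215:315];b=cs[0]["img"][200:300,270:370]
cv2.imwrite('pics/crop4.png',cv2.hconcat([cv2.resize(x,None,fx=4,fy=4,interpolation=cv2.INTER_CUBIC) for x in(a,b)]))
E
python3 jar4.py
```

```text
t14.1 tcp [0.6221 0.1516 0.0622] F [ 0.2 -0.6 -3. ] M [-0.03 -0.03 -0.03] w0.0514
```

View pics/crop4.png

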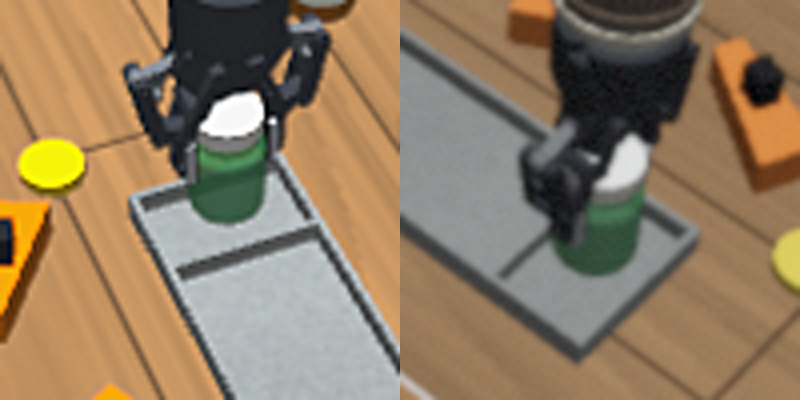

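View pics/w4.png

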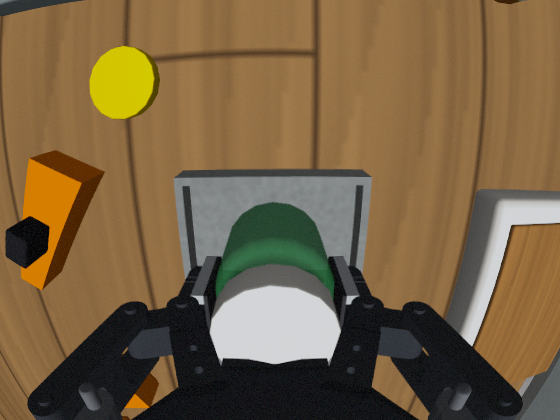

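```bash
cat > jar5.py <<'E'
from rob import *
z0=.0314;y=BAY[1]-.001
for d in (.022,.015,.010,.007,.005,.003):
    r.movel([BAY[0],y,z0+d],v=.05); s=st("d%.3f"%d)
    if s["ft_force"][2]>8 : break
cs=shots("5")
a=cs[1]["img"][120:220,215:315];b=cs[0]["img"][200:300,270:370]
cv2.imwrite('pics/crop5.png',cv2.hconcat([cv2.resize(x,None,fx=4,fy=4,interpolation=cv2.INTER_CUBIC) for x in(a,b)]))
E
python3 jar5.py
```

```text
d0.022 t14.5 tcp [0.621  0.1503 0.0527] F [-0.9  0.3 -2.6] M [-0.02  0.    0.03] w0.0514
d0.015 t14.8 tcp [0.6211 0.1505 0.0458] F [ 0.2  0.3 -4.1] M [ 0.01 -0.01 -0.03] w0.0519
d0.010 t15.1 tcp [0.6212 0.1505 0.041 ] F [ 1.7  0.6 -3.6] M [0.07 0.   0.04] w0.0515
d0.007 t15.3 tcp [0.6213 0.1505 0.0382] F [-0.2 -0.6 -3.3] M [-0.02 -0.04 -0.02] w0.0515
d0.005 t15.6 tcp [0.6216 0.1505 0.0364] F [ 0.2  0.4 -2.7] M [-0.04 -0.04 -0.04] w0.0516
d0.003 t15.8 tcp [0.6216 0.1505 0.0363] F [-5.7 -1.9 13.8] M [-0.3   1.28 -0.  ] w0.0517
```

View pics/crop5.png

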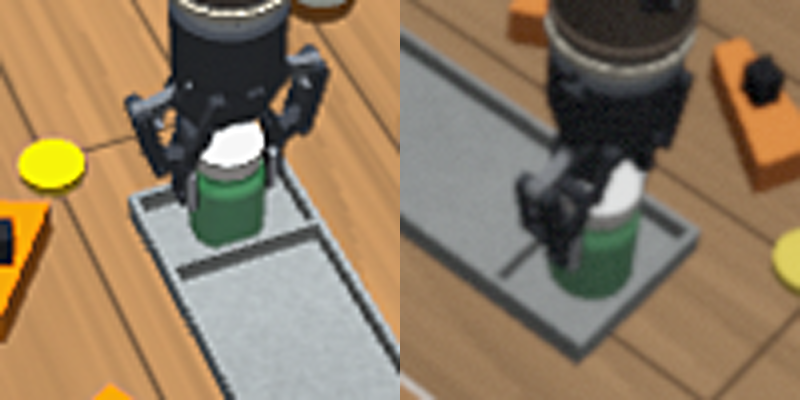

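```bash
cat > jar6.py <<'E'
from rob import *
p=r.state()["tcp_pos"]
r.movel([.6215,.1505,.0365],v=.05); jaws.grip(.085,effort=40); st("open")
r.movel([.6215,.1505,.15],v=.12); 
r.movel([.5,.22,.30],v=.3)
cs=shots("6");st()
E
python3 jar6.py; sed -e 's/0\.npz/6.npz/' f0.py >f6.py; python3 f6.py|head -6
```

```text
open t16.6 tcp [0.6216 0.1505 0.0366] F [0.3 0.3 0.6] M [-0.01 -0.01 -0.03] w0.0852
 t18.6 tcp [0.5003 0.2186 0.2981] F [ 0.3 -0.3 -0.7] M [-0.04 -0.03  0.07] w0.0848
[ 0.4596  0.1573 -1.9729] 0.127 [0.46042533 0.15724179] [ 0.4603  0.1584 -1.9693] [ 0.4587  0.1549 -1.9738]
[ 0.4545 -0.0115 -2.6401] 0.105 [ 0.45323629 -0.01104932] [ 0.455  -0.0092 -2.6474] [ 0.4533 -0.0126 -2.6416]
[ 0.4492 -0.1412  1.8129] 0.1 [ 0.44918142 -0.14096153] [ 0.4495 -0.1385  1.8102] [ 0.4487 -0.142   1.8156]
[ 0.5964 -0.2318 -0.2901] 0.119 [ 0.59613098 -0.23248209] [ 0.5965 -0.2293 -0.2979] [ 0.5958 -0.2332 -0.289 ]
[ 0.4535 -0.296   2.2596] 0.122 [ 0.45422261 -0.29656973] [ 0.4541 -0.2926  2.265 ] [ 0.4532 -0.2969  2.2652]
[ 0.5831 -0.3989 -2.6061] 0.096 [ 0.58143145 -0.39789917] [ 0.5839 -0.3963 -2.6219] [ 0.5828 -0.3997 -2.6113]Traceback (most recent call last):
  File "f6.py", line 12, in <module>
    m=near&(W[...,2]>.08)&(W[...,2]<.09); q=W[m]; (cx,cy),rr=cv2.minEnclosingCircle(q[:,:2].astype(np.float32)); print("jar cap",cx,cy,rr,np.percentile(q[:,2],[5,50,95]))
                                                                                                                                          ~~~~~~~~~~~~~^^^^^^^^^^^^^^^^^^
    return _quantile_unchecked(
        a, q, axis, out, overwrite_input, method, keepdims, weights)
    return _ureduce(a,
                    func=_quantile_ureduce_func,
    ...<5 lines>...
                    overwrite_input=overwrite_input,
                    method=method)
    r = func(a, **kwargs)
    result = _quantile(arr,
                       quantiles=q,
    ...<2 lines>...
                       out=out,
                       weights=wgt)
    slices_having_nans = np.isnan(arr[-1, ...])
                                  ~~~^^^^^^^^^
IndexError: index -1 is out of bounds for axis 0 with size 0
```

View pics/side6.png

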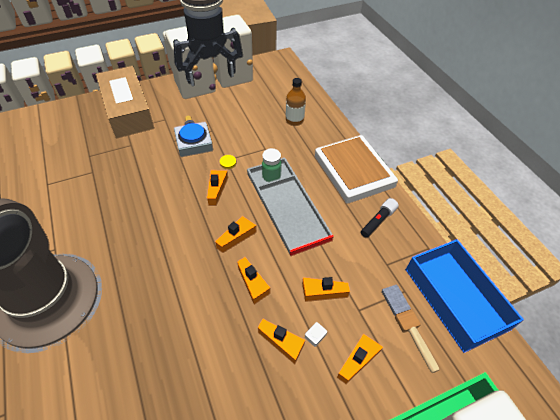

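View pics/scene6.png

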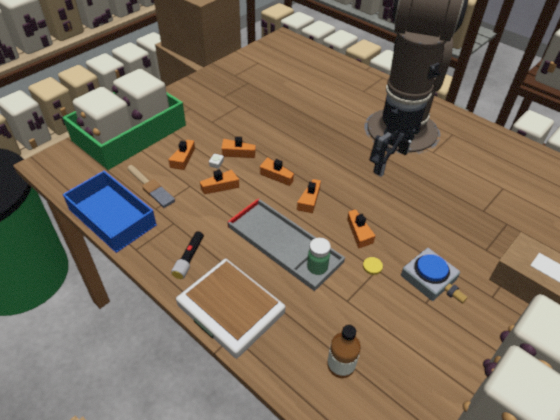

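```bash
cat > wedge.py <<'E'
from rob import *
from vis import *
def detect(cs,expect):
    c=cs[1];W=cloud(c);m=(orange(c["img"])&(W[...,2]>.025)&(W[...,2]<.046)).astype(np.uint8)
    k,l,stt,_=cv2.connectedComponentsWithStats(m)
    C=[np.nanmedian(W[l==i],0)[:2] for i in range(1,k) if stt[i,4]>100]
    C=[c for c in C if not(abs(c[0]-TRAY[0])<.059 and abs(c[1]-TRAY[1])<.15)]
    d=[np.hypot(*(c-expect)) for c in C]
    print("table wedges",len(C),np.round(C,3).tolist())
    i=int(np.argmin(d)); 
    p,f,b=fitw(cs,C[i]); p2,f2,b2=fitw(cs,p[:2]); print("fit",p2.round(4),round(f2,3),"block",b2); return p2,f2
def pick(p,target,zg=.040):
    x,y,th=p
    # consistent placement yaw phi_p in {0,pi}
    best=None
    for pp in(0.,np.pi,-np.pi):
        phi=th-target+pp
        for k in(-1,0,1):
            q=ik((x,y,.15),phi+2*np.pi*k)
            if q is not None and abs(q[6])<2.7:
                sc=abs(q[6]-r.state()["joint_pos"][6])+.5*abs(q[6])
                if best is None or sc<best[0]:best=(sc,phi,pp,q[6])
    _,phi,pp,j7=best; print("phi",phi,"place",pp,"j7",j7)
    jaws.grip(.055,effort=40)
    r.move_pose([x,y,.12],list(quat(phi)))
    r.movel([x,y,zg],v=.12); st("down")
    jaws.grip(.015,effort=60); s=st("gripped")
    z=s["tcp_pos"][2]
    r.movel([x,y,.13],v=.15); s=st("lift")
    assert s["gripper_width"]>.017
    return pp,z
def place(slot,pp,z,ty,lead=.006,maxover=.005):
    """ty tight y target"""
    X=S0[0]; q=list(quat(pp))
    r.move_pose([X,ty+lead,.13],q)
    r.movel([X,ty+lead,z+.012],v=.12); s=st("above")
    r.movel([X,ty+lead,z+.0055],v=.05); r.hold(.1); s=st("floor")
    if s["ft_force"][2]>15: print("HIGH FORCE"); return False
    f0=s["ft_force"][1]
    y=ty+lead
    while y>ty-maxover:
        y-=.001; r.movel([X,y,z+.0055],v=.03); s=r.state(); f=s["ft_force"][1]-f0
        if abs(f)>6: break
    st("slid y%.4f df%.1f"%(y,f))
    r.movel([X,y+.0005,z+.0045],v=.03); st("seat")
    jaws.grip(.05); 
    r.movel([X,y,.13],v=.2); st("released")
    return y
E
cat > p0.py <<'E'
from wedge import *
cs=[dict(np.load(f"{n}6.npz")) for n in("scene","side")]
p,f=detect(cs,np.array([.596,-.232]))
pp,z=pick(p,0.)
ty=S0[1]-.007
y=place(0,pp,z,ty)
print("y",y,"expected",ty)
r.movel([.5,.22,.30],v=.35)
shots("7");st()
E
python3 p0.py
```

```text
table wedges 6 [[0.457, 0.148], [0.464, -0.016], [0.447, -0.162], [0.581, -0.234], [0.459, -0.311], [0.589, -0.401]]
fit [ 0.5964 -0.2318 -0.2901] 0.119 block [ 0.59613098 -0.23248209]
phi -0.29009918458274697 place 0.0 j7 0.33879509785386963
down t21.7 tcp [ 0.5968 -0.2321  0.0406] F [-0.8  0.5 -0.2] M [-0.   -0.02  0.01] w0.0548
gripped t22.1 tcp [ 0.597  -0.2321  0.041 ] F [-0.7  0.4  6.1] M [0.06 0.14 0.  ] w0.0208
lift t22.8 tcp [ 0.5959 -0.2312  0.1291] F [ 0.  -0.1 -0.5] M [ 0.02 -0.04 -0.02] w0.0210
above t24.3 tcp [ 0.6219 -0.0821  0.0535] F [-0.4 -0.5 -1. ] M [-0.02 -0.01 -0.01] w0.0209
floor t24.7 tcp [ 0.6216 -0.0814  0.0467] F [-1.  -0.4 -0.4] M [-0.05 -0.04  0.01] w0.0208
slid y-0.0885 df7.9 t26.4 tcp [ 0.6215 -0.0864  0.0465] F [-0.7  7.4  2.1] M [1.73 0.19 0.07] w0.0208
seat t26.7 tcp [ 0.6216 -0.0863  0.0461] F [-4.6  6.3  7.4] M [1.61 0.52 0.13] w0.0207
released t27.6 tcp [ 0.6214 -0.0883  0.13  ] F [ 0.   0.4 -1.5] M [0.01 0.03 0.02] w0.0503
y -0.08850000000000001 expected -0.08750000000000001
 t28.9 tcp [0.5003 0.218  0.2991] F [-0.2 -0.4  0.4] M [ 0.01 -0.03 -0.02] w0.0498
```

```bash
cat > look.py <<'E'
import sys
from vis import *
t=sys.argv[1]
cs=[dict(np.load(f"{n}{t}.npz")) for n in("scene","side")]
a=cs[1]["img"][140:260,230:350];b=cs[0]["img"][190:300,220:360]
cv2.imwrite(f'pics/look{t}.png',cv2.hconcat([cv2.resize(a,(400,400),interpolation=cv2.INTER_CUBIC),cv2.resize(b,(400,314),interpolation=cv2.INTER_CUBIC)[:].copy() if 0 else cv2.copyMakeBorder(cv2.resize(b,(400,314),interpolation=cv2.INTER_CUBIC),0,86,0,0,cv2.BORDER_CONSTANT)]))
E
python3 look.py 7; python3 - <<'E'
from vis import *
cs=[dict(np.load(f"{n}7.npz")) for n in("scene","side")]
print(fitw(cs,(.6215,-.087),zo=.005)); print([fitw([c],(.6215,-.087),zo=.005)[0] for c in cs])
E
```

```text
(array([ 0.62228119, -0.08671777,  0.00739969]), np.float64(0.1080394598900993), array([ 0.6223633 , -0.08598647]))
[array([ 6.22491174e-01, -8.45595714e-02,  4.52736594e-04]), array([ 0.62134197, -0.08778988, -0.00393374])]
```

View pics/look7.png

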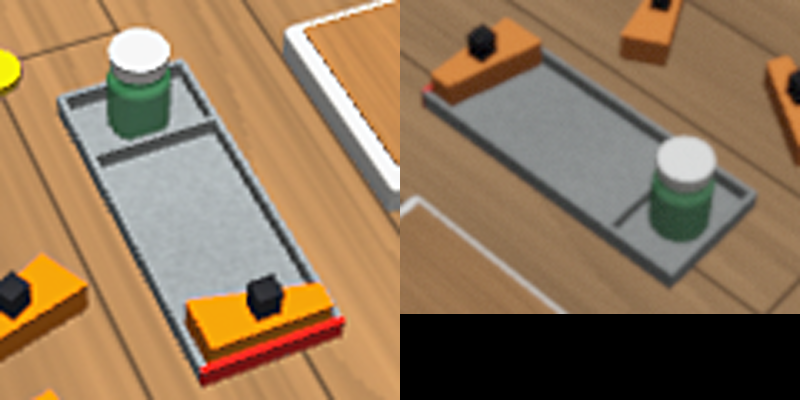

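```bash
cat > pk.py <<'E'
import sys
from wedge import *
k=int(sys.argv[1]); ex=np.array([float(sys.argv[2]),float(sys.argv[3])]); tag=str(7+k-1)
cs=[dict(np.load(f"{n}{tag}.npz")) for n in("scene","side")]
p,f=detect(cs,ex)
assert f<.2 and np.hypot(*(p[:2]-ex))<.08
pp,z=pick(p,0. if k%2==0 else np.pi,zg=.0415)
ty=-.0868+.034*k
y=place(k,pp,z,ty)
print("y",y,"expected",ty)
r.movel([.5,.22,.30],v=.35)
cs=shots(str(7+k));st()
for j in range(k+1):
    a,b,c=fitw(cs,(S0[0],-.0868+.034*j),zo=.005,rad=.055); print(j,c,b)
E
python3 pk.py 1 .4545 -.0115; python3 look.py 8
```

```text
table wedges 5 [[0.457, 0.148], [0.464, -0.017], [0.447, -0.161], [0.459, -0.312], [0.59, -0.401]]
fit [ 0.454  -0.0117 -2.6473] 0.103 block [ 0.45342124 -0.01060601]
phi -5.788890127354666 place 0.0 j7 0.6204720963086071
down t31.1 tcp [ 0.4545 -0.0116  0.0419] F [0.6 0.3 0.9] M [ 0.03  0.02 -0.02] w0.0551
gripped t31.5 tcp [ 0.4545 -0.0116  0.0423] F [-1.6 -0.3  6.3] M [-0.02  0.31 -0.03] w0.0209
lift t32.3 tcp [ 0.4536 -0.0115  0.1295] F [-0.2 -0.8 -0.2] M [ 0.02 -0.    0.  ] w0.0205
above t33.8 tcp [ 0.6219 -0.047   0.0549] F [-0.2 -0.3 -0.9] M [-0.03  0.   -0.05] w0.0208
floor t34.1 tcp [ 0.6216 -0.0468  0.048 ] F [-0.2  0.1 -0.7] M [ 0.03  0.01 -0.04] w0.0209
slid y-0.0568 df7.4 t36.6 tcp [ 0.6215 -0.0543  0.0478] F [-1.7  7.5  1.8] M [1.73 0.2  0.12] w0.0211
seat t36.9 tcp [ 0.6216 -0.0541  0.0474] F [-3.   7.6  8.3] M [1.61 0.61 0.15] w0.0208
released t37.9 tcp [ 0.6214 -0.0566  0.1299] F [-0.2  0.3 -0.1] M [ 0.02 -0.04 -0.03] w0.0502
y -0.05680000000000001 expected -0.0528
 t39.1 tcp [0.5003 0.218  0.2991] F [-0.6 -0.5  0.6] M [ 0.03  0.01 -0.  ] w0.0501
0 [ 0.62192577 -0.06918597] 0.8767284913117539
1 [ 0.62192577 -0.06918597] 0.8806407425735666
```

View pics/look8.png

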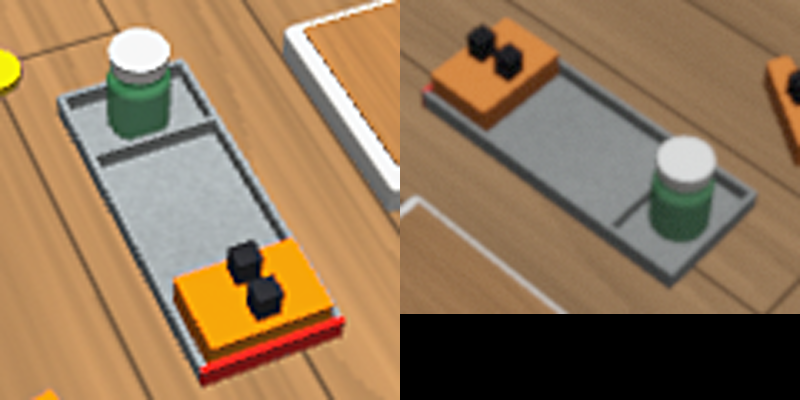

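```bash
cat > blk.py <<'E'
from rob import S0
from vis import *
def blocks(cs,n):
    out=[]
    for c in cs:
        W=cloud(c);V=c["img"].max(-1);row=[]
        for j in range(n):
            m=(V<80)&(W[...,2]>.064)&(W[...,2]<.08)&(abs(W[...,0]-S0[0])<.02)&(abs(W[...,1]-(-.0868+.034*j))<.0165)
            q=W[m]; row.append(((q.max(0)+q.min(0))/2)[:2].round(4).tolist() if len(q) else None)
        out.append(row)
    return out
E
python3 - <<'E'
s=open('pk.py').read()
i=s.index("for j in");s=s[:i]+"import blk\nfor x in blk.blocks(cs,k+1):print(x)\n";open('pk.py','w').write(s)
E
python3 pk.py 2 .449 -.1412; python3 look.py 9
```

```text
table wedges 4 [[0.457, 0.148], [0.447, -0.162], [0.459, -0.312], [0.589, -0.401]]
fit [ 0.4494 -0.141   1.812 ] 0.113 block [ 0.44905404 -0.14148134]
phi -1.3295593835207056 place -3.141592653589793 j7 -0.3975738267669531
down t41.6 tcp [ 0.4498 -0.1411  0.0419] F [-0.7  0.3  0.7] M [-0.04  0.05  0.01] w0.0550
gripped t42.0 tcp [ 0.4499 -0.141   0.0421] F [-1.2  1.4  6.1] M [0.17 0.25 0.08] w0.0208
lift t42.8 tcp [ 0.4491 -0.1405  0.1294] F [-0.2  0.2 -2.5] M [-0.   -0.03  0.02] w0.0208
above t45.2 tcp [ 0.6218 -0.0131  0.0549] F [ 0.6  0.3 -1.4] M [-0.03  0.01  0.04] w0.0211
floor t45.6 tcp [ 0.6215 -0.0128  0.0478] F [-0.2  0.1 -1.1] M [-0.   -0.01  0.01] w0.0207
slid y-0.0228 df6.1 t48.1 tcp [ 0.6215 -0.021   0.0476] F [-1.6  6.2  1.9] M [1.45 0.35 0.07] w0.0206
seat t48.4 tcp [ 0.6216 -0.0211  0.0473] F [-2.7  6.5  7.2] M [1.36 0.58 0.07] w0.0209
released t49.3 tcp [ 0.6215 -0.0225  0.13  ] F [ 0.   0.1 -0.2] M [ 0.   -0.02  0.03] w0.0500
y -0.022800000000000004 expected -0.018799999999999997Traceback (most recent call last):
  File "pk.py", line 11, in <module>
    r.movel([.5,.22,.30],v=.35)
    ~~~~~~~^^^^^^^^^^^^^^^^^^^^
plant.PlanningError: the arm cannot follow that straight line within its joint ranges
Traceback (most recent call last):
  File "look.py", line 4, in <module>
    cs=[dict(np.load(f"{n}{t}.npz")) for n in("scene","side")]
             ~~~~~~~^^^^^^^^^^^^^^^
FileNotFoundError: [Errno 2] No such file or directory: 'scene9.npz'
```

```bash
sed -i 's/^r.movel(\[.5,.22,.30\],v=.35)/home()/' pk.py
cat >> wedge.py <<'E'
def home():
    p=r.state()["tcp_pos"]; r.movel([p[0],p[1],.22],v=.3); r.move_pose([.5,.22,.30],list(quat(0)))
E
python3 - <<'E'
from wedge import *
import blk
home();cs=shots("9");st()
for x in blk.blocks(cs,3):print(x)
E
python3 look.py 9
```

```text
t51.8 tcp [0.5001 0.2195 0.2996] F [ 0.2  0.  -0.5] M [-0.03  0.02  0.04] w0.0498
[[0.6225, -0.0839], [0.6245, -0.0516], [0.6237, -0.0176]]
[[0.6205, -0.088], [0.621, -0.0537], [0.6209, -0.0204]]
```

View pics/look9.png

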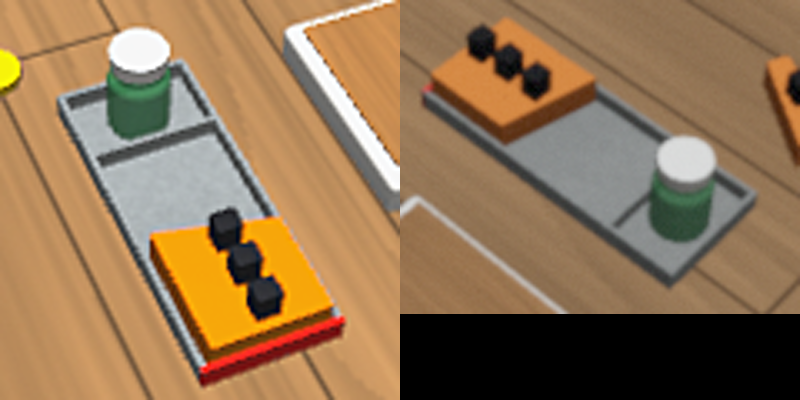

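Three packed tightly. Next.

```bash
python3 pk.py 3 .5827 -.399; python3 look.py 10
```

```text
table wedges 3 [[0.457, 0.148], [0.459, -0.312], [0.589, -0.401]]
fit [ 0.5829 -0.3987 -2.6147] 0.12 block [ 0.58251902 -0.39805844]
phi -8.897878759158353 place -3.141592653589793 j7 -1.4236988460577356
down t55.1 tcp [ 0.583  -0.3992  0.0421] F [0.1 0.3 0.2] M [-0.02 -0.04 -0.  ] w0.0548
gripped t55.6 tcp [ 0.583  -0.3986  0.0417] F [-0.1 -0.7  0.3] M [ 0.01 -0.02  0.03] w0.0150
lift t56.3 tcp [ 0.5828 -0.3981  0.1293] F [ 0.2  0.  -0.9] M [0.02 0.02 0.03] w0.0152Traceback (most recent call last):
  File "pk.py", line 7, in <module>
    pp,z=pick(p,0. if k%2==0 else np.pi,zg=.0415)
         ~~~~^^^^^^^^^^^^^^^^^^^^^^^^^^^^^^^^^^^^
  File "wedge.py", line 30, in pick
    assert s["gripper_width"]>.017
           ^^^^^^^^^^^^^^^^^^^^^^^
AssertionError
Traceback (most recent call last):
  File "look.py", line 4, in <module>
    cs=[dict(np.load(f"{n}{t}.npz")) for n in("scene","side")]
             ~~~~~~~^^^^^^^^^^^^^^^
FileNotFoundError: [Errno 2] No such file or directory: 'scene10.npz'
```

Missed — the wedge was probably knocked. Look again.

```bash
python3 - <<'E'
from wedge import *
jaws.grip(.055,effort=40)
home();cs=shots("9b");st()
detect(cs,np.array([.583,-.399]))
E
```

```text
t59.6 tcp [0.5004 0.2191 0.3   ] F [ 0.4 -0.  -0. ] M [-0.01 -0.05 -0.03] w0.0549
table wedges 3 [[0.458, 0.149], [0.459, -0.312], [0.559, -0.355]]
fit [ 0.5592 -0.351  -2.5349] 0.309 block None
```

View pics/side9b.png

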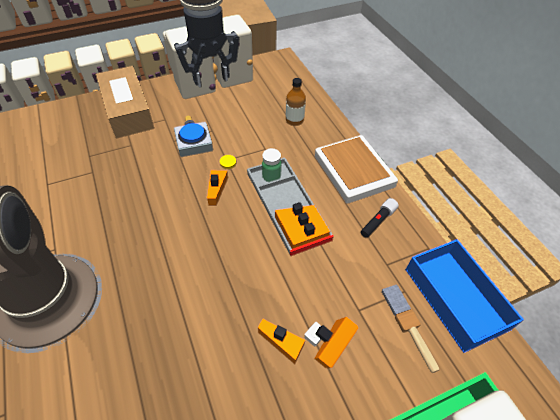

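```bash
python3 - <<'E'
from vis import *
cs=[dict(np.load(f"{n}9b.npz")) for n in("scene","side")]
a=cs[1]["img"][305:380,290:370];b=cs[0]["img"][125:200,170:260]
cv2.imwrite('pics/c9b.png',cv2.hconcat([cv2.resize(a,(400,375),interpolation=cv2.INTER_CUBIC),cv2.resize(b,(400,375),interpolation=cv2.INTER_CUBIC)]))
for c in cs:
    W=cloud(c);h=cv2.cvtColor(c["img"],cv2.COLOR_BGR2HSV)
    n=(abs(W[...,0]-.56)<.08)&(abs(W[...,1]+.36)<.08)
    m=n&(h[...,0]<22)&(h[...,1]>150)&(h[...,2]>90)&(W[...,2]>.012); q=W[m]
    print("orange",q.min(0).round(3),q.max(0).round(3),np.percentile(q[:,2],[5,25,50,75,95]).round(3))
    m=n&(h[...,2]<70)&(W[...,2]>.008);q=W[m];print("black",len(q),q.mean(0).round(3),q.min(0).round(3),q.max(0).round(3))
    m=n&(h[...,1]<50)&(h[...,2]>150)&(W[...,2]>.008);q=W[m];print("white",len(q),q.mean(0).round(3),q.min(0).round(3),q.max(0).round(3))
E
```

```text
orange [ 0.481 -0.384  0.012] [ 0.611 -0.293  0.057] [0.016 0.026 0.034 0.041 0.05 ]
black 71 [ 0.544 -0.32   0.04 ] [ 0.526 -0.334  0.025] [ 0.557 -0.308  0.052]
white 81 [ 0.531 -0.307  0.022] [ 0.506 -0.325  0.015] [ 0.552 -0.291  0.028]
orange [ 0.48  -0.391  0.012] [ 0.612 -0.303  0.056] [0.019 0.029 0.035 0.04  0.049]
black 161 [ 0.539 -0.328  0.041] [ 0.525 -0.343  0.026] [ 0.556 -0.309  0.049]
white 179 [ 0.524 -0.313  0.022] [ 0.507 -0.335  0.017] [ 0.544 -0.292  0.036]
```

View pics/c9b.png

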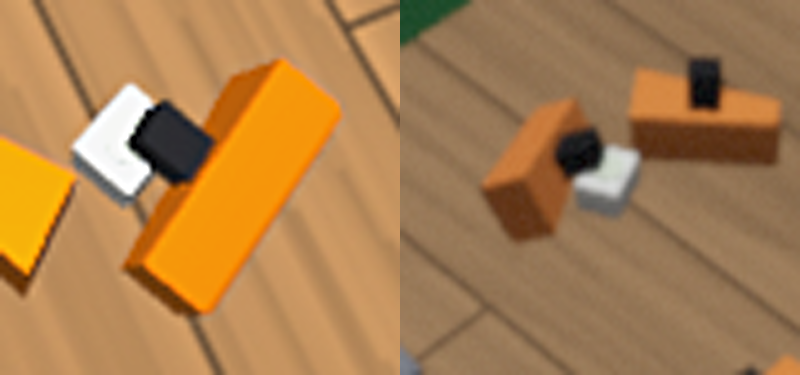

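```bash
cp scene9b.npz scene9.npz; cp side9b.npz side9.npz; python3 pk.py 3 .454 -.296; python3 look.py 10
```

```text
table wedges 3 [[0.458, 0.149], [0.459, -0.312], [0.559, -0.355]]
fit [ 0.4537 -0.2956  2.26  ] 0.127 block [ 0.45304726 -0.29582387]
phi -0.8815502063380283 place 0.0 j7 0.33519470572692833
down t62.6 tcp [ 0.454  -0.296   0.0419] F [-0.   0.2 -0. ] M [0.01 0.03 0.01] w0.0556
gripped t63.0 tcp [ 0.4543 -0.2958  0.0423] F [0.1 0.5 5.8] M [0.17 0.13 0.03] w0.0204
lift t63.7 tcp [ 0.4536 -0.2949  0.1294] F [-0.   0.6 -2.2] M [0.01 0.04 0.01] w0.0207
above t65.8 tcp [0.6219 0.0207 0.0548] F [ 0.4 -0.5 -1.6] M [-0.   -0.05 -0.03] w0.0208
floor t66.2 tcp [0.6216 0.0213 0.0481] F [ 0.2 -0.8 -0.9] M [-0.01  0.    0.04] w0.0206
slid y0.0152 df6.1 t67.7 tcp [0.6215 0.0162 0.0478] F [-0.1  5.3 -0.5] M [0.93 0.09 0.07] w0.0205
seat t68.0 tcp [0.6216 0.0162 0.0474] F [-1.   3.9  5.9] M [0.87 0.42 0.14] w0.0212
released t68.9 tcp [0.6214 0.0155 0.1299] F [-0.2  0.1  0.1] M [ 0.09  0.   -0.02] w0.0499
y 0.015199999999999998 expected 0.015200000000000005
 t70.5 tcp [0.5006 0.2183 0.2995] F [-0.6 -0.3  0.1] M [0.03 0.   0.03] w0.0497
[[0.6222, -0.0846], [0.6242, -0.0517], [0.6228, -0.0178], [0.6248, 0.0167]]
[[0.62, -0.0881], [0.6213, -0.054], [0.6201, -0.0196], [0.6204, 0.0148]]
```

View pics/look10.png

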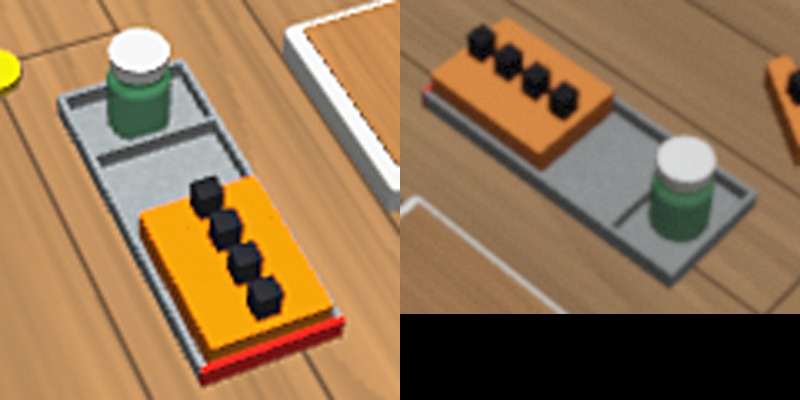

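```bash
python3 pk.py 4 .4595 .157; python3 look.py 11
```

```text
table wedges 2 [[0.458, 0.148], [0.559, -0.355]]
fit [ 0.4597  0.1574 -1.9708] 0.102 block [0.46046974 0.15663325]
phi 1.1707832238839984 place 3.141592653589793 j7 1.0279629164399233
down t72.7 tcp [0.4602 0.1574 0.042 ] F [ 0.8 -0.7  0.7] M [ 0.01 -0.03 -0.01] w0.0551
gripped t73.1 tcp [0.4602 0.1577 0.0423] F [-0.9 -0.2  5.7] M [-0.15  0.24  0.  ] w0.0209
lift t73.8 tcp [0.4591 0.1575 0.1295] F [-0.6 -0.8 -1.8] M [-0.06  0.06  0.01] w0.0208
above t76.2 tcp [0.6219 0.0556 0.0548] F [-0.2 -0.7 -1.6] M [ 0.04 -0.03 -0.  ] w0.0211
floor t76.6 tcp [0.6216 0.0552 0.0481] F [ 0.2  0.6 -1. ] M [ 0.03  0.05 -0.03] w0.0214
slid y0.0472 df7.2 t78.6 tcp [0.6214 0.0494 0.048 ] F [-0.7  7.7 -1.1] M [1.7  0.12 0.12] w0.0208
seat t78.8 tcp [0.6216 0.0494 0.0474] F [-1.3  6.3  2.1] M [1.28 0.35 0.14] w0.0213
released t79.8 tcp [0.6214 0.0468 0.1301] F [-0.7  0.4 -1.1] M [ 0.   -0.01 -0.03] w0.0500
y 0.0472 expected 0.04920000000000001
 t82.6 tcp [0.5    0.2197 0.2997] F [0.2 0.3 0. ] M [-0.03  0.04  0.  ] w0.0498
[[0.6239, -0.0843], [0.6233, -0.0508], [0.6217, -0.0174], [0.6236, 0.0161], [0.6239, 0.0522]]
[[0.6205, -0.0878], [0.6206, -0.0533], [0.6203, -0.0198], [0.6212, 0.0147], [0.6201, 0.0484]]
```

View pics/look11.png

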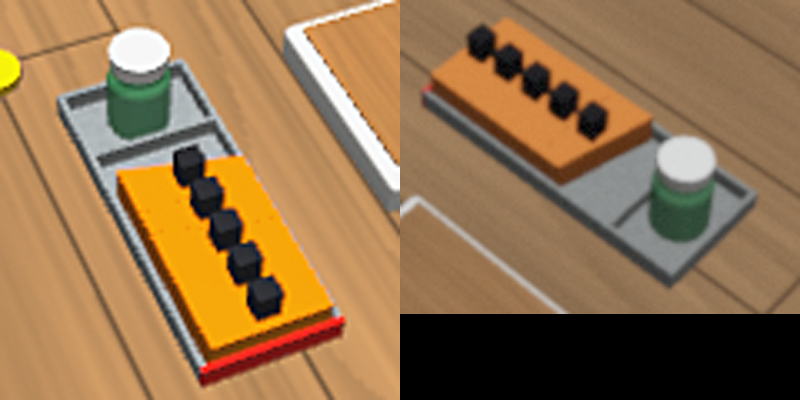

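```bash
cat > six.py <<'E'
from vis import *
from scipy.spatial.transform import Rotation as R
from scipy.optimize import least_squares
def sdf_body(p):
    n=np.array([.24,1.])/np.hypot(.24,1)
    d=np.stack([p[:,2]-.004,-.032-p[:,2],p[:,0]-.05,-.05-p[:,0],-.017-p[:,1],(p[:,0]+.05)*n[0]+(p[:,1]-.029)*n[1]],-1)
    i=d.max(1);return np.where(i>0,np.linalg.norm(np.maximum(d,0),axis=1),i)
def sdf_blk(p):
    q=np.abs(p-[0,0,.018])-[.011,.010,.014]
    i=q.max(1);return np.where(i>0,np.linalg.norm(np.maximum(q,0),axis=1),i)
def pts(cs,c0,rad=.075):
    O=[];B=[]
    for c in cs:
        W=cloud(c);h=cv2.cvtColor(c["img"],cv2.COLOR_BGR2HSV);n=np.hypot(W[...,0]-c0[0],W[...,1]-c0[1])<rad
        O.append(W[n&(h[...,0]<22)&(h[...,1]>150)&(h[...,2]>60)&(W[...,2]>.010)]);B.append(W[n&(h[...,2]<60)&(h[...,1]<120)&(W[...,2]>.02)])
    # remove wood: require saturation handled
    return np.vstack(O),np.vstack(B)
def fit6(cs,c0,inits,bl=None):
    O,B=pts(cs,c0);best=None
    def res(v):
        Rm=R.from_rotvec(v[3:]);f=lambda P:Rm.inv().apply(P-v[:3])
        # no penetration of table by corners
        C=np.array([[a,b,c] for a,b in POLY for c in(-.032,.004)]+[[a,b,.032] for a in(-.011,.011) for b in(-.01,.01)])
        z=(Rm.apply(C)+v[:3])[:,2]
        return np.concatenate([sdf_body(f(O)),2*sdf_blk(f(B)),20*np.minimum(z,0)])
    for v in inits:
        s=least_squares(res,v,loss='soft_l1',f_scale=.003,x_scale=[.01]*3+[.1]*3)
        print(s.cost*1e6,s.x.round(3))
        if best is None or s.cost<best.cost:best=s
    return best.x,best.cost,O,B
E
cat > f6d.py <<'E'
from six import *
E
sed -i 's/.*/import sixd/' f6d.py; mv six.py sixd.py
cat > f6d.py <<'E'
from sixd import *
import sys
t=sys.argv[1]
cs=[dict(np.load(f"{n}{t}.npz")) for n in("scene","side")]
d=np.array([-.51,.86,0.]);
inits=[]
for tilt in(20,60):
  for az in(-.4,0,.4):
    for sgn in(1,-1):
        a=np.radians(tilt);dd=R.from_rotvec([0,0,az]).apply(d)
        z=dd*np.cos(a)+np.array([0,0,np.sin(a)])
        x=sgn*np.cross([0,0,1],dd);x/=np.linalg.norm(x);y=np.cross(z,x)
        M=np.stack([x,y,z],1);inits.append(np.r_[.555,-.345,.035,R.from_matrix(M).as_rotvec()])
v,c,O,B=fit6(cs,(.558,-.35),inits)
M=R.from_rotvec(v[3:]).as_matrix();print("pos",v[:3].round(4),"\n",M.round(3))
print("block ctr",(v[:3]+M[:,2]*.018).round(4),"n",len(O),len(B))
np.save("pose6.npy",v)
E
python3 f6d.py 11
```

```text
2275.9123943100376 [ 0.55  -0.34   0.027  0.445 -1.426 -2.176]
5807.4157823453415 [ 0.552 -0.339  0.026 -1.057 -0.461  0.352]
2275.912394455184 [ 0.55  -0.34   0.027  0.445 -1.426 -2.176]
5807.41578234332 [ 0.552 -0.339  0.026 -1.057 -0.461  0.352]
2276.0013760687375 [ 0.55  -0.34   0.027  0.445 -1.427 -2.176]
5807.415782344047 [ 0.552 -0.339  0.026 -1.057 -0.461  0.352]
2275.912394296976 [ 0.55  -0.34   0.027  0.445 -1.426 -2.176]
5807.4157823442365 [ 0.552 -0.339  0.026 -1.057 -0.461  0.352]
2275.9123943193827 [ 0.55  -0.34   0.027  0.445 -1.426 -2.176]
5807.41578233615 [ 0.552 -0.339  0.026 -1.057 -0.461  0.352]
2275.912394349808 [ 0.55  -0.34   0.027  0.445 -1.426 -2.176]
5807.415782336153 [ 0.552 -0.339  0.026 -1.057 -0.461  0.352]
pos [ 0.5504 -0.3397  0.0265] 
 [[-0.823  0.226 -0.521]
 [-0.568 -0.329  0.755]
 [-0.001  0.917  0.399]]
block ctr [ 0.541  -0.3261  0.0337] n 1430 204
```

```bash
python3 - <<'E'
from vis import *
cs=[dict(np.load(f"{n}11.npz")) for n in("scene","side")]
a=cs[1]["img"][305:380,290:370];b=cs[0]["img"][125:200,170:260]
cv2.imwrite('pics/c11.png',cv2.hconcat([cv2.resize(a,(400,375),interpolation=cv2.INTER_CUBIC),cv2.resize(b,(400,375),interpolation=cv2.INTER_CUBIC)]))
E
```

```text
(no output)
```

View pics/c11.png

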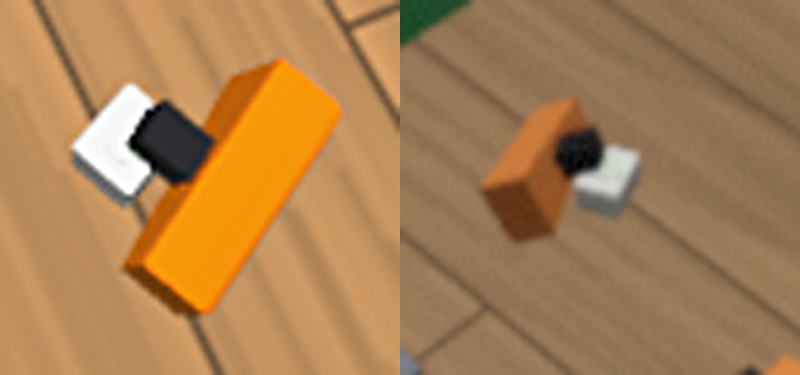

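```bash
cat > tip.py <<'E'
from rob import *
v=np.load("pose6.npy"); M=R.from_rotvec(v[3:]).as_matrix(); v[2]+=.002
xw=M[:,0].copy(); xw[2]=0; xw/=np.linalg.norm(xw)
zw=M[:,2]; d=zw.copy(); d[2]=0; d/=np.linalg.norm(d)
up=np.array([0,0,1.]); elev=np.arcsin(zw[2])
blkc=v[:3]+M[:,2]*.018
def tool(beta,s):
    t=-(np.cos(beta)*up+np.sin(beta)*d); z=s*xw; y=np.cross(z,t); return R.from_matrix(np.stack([t,y,z],1))
def opts(a=.005):
    out=[]
    rot=R.from_rotvec(np.cross(zw,up)/np.linalg.norm(np.cross(zw,up))*(np.pi/2-elev))
    for beta in np.radians([20,25,30,35,40]):
        for s in(1,-1):
            Tg=tool(beta,s); t=Tg.as_matrix()[:,0]; tcp=blkc+t*a
            q=[kinematics.solve_ik(list(tcp-t*b),list(Tg.as_quat())) for b in(0,.08)]
            if any(x is None for x in q): print(np.degrees(beta),s,"no grab");continue
            ok=[]
            for psi in np.arange(-np.pi,np.pi,np.pi/12):
                Tf=R.from_rotvec([0,0,psi])*rot*Tg; tf=Tf.as_matrix()[:,0]
                for xy in((.45,-.2),(.5,-.2),(.45,-.1),(.5,-.25),(.45,0.)):
                    b=np.array([*xy,.05]);tc=b+tf*a
                    qq=[kinematics.solve_ik(list(tc+[0,0,h]),list(Tf.as_quat())) for h in(0,.1)]
                    if all(x is not None for x in qq): ok.append((np.abs(qq[1]-q[0]).max(),psi,xy,qq[1].round(2)))
            ok.sort(key=lambda o:o[0]); print(np.degrees(beta),s,"grab j",np.round(q[0],2),"n",len(ok),ok[:2]); out.append((beta,s,ok))
    return out,rot
if __name__=="__main__":
    print(elev,blkc); opts()
E
python3 tip.py
```

```text
0.41029386707020316 [ 0.54101635 -0.32613944  0.03570641]
20.0 1 grab j [-0.21  0.69  0.77  2.05 -0.83  0.36 -1.41] n 104 [(np.float64(0.7595555454585152), np.float64(-1.0471975511965965), (0.45, -0.1), array([ 0.5 ,  0.44,  0.19,  2.14, -1.01,  1.12, -2.17])), (np.float64(0.8505202919403124), np.float64(-0.785398163397447), (0.45, 0.0), array([ 0.12,  0.46,  0.4 ,  2.15, -1.03,  1.21, -2.09]))]
20.0 -1 grab j [-0.08  0.62  0.58  2.05 -0.46  0.29  1.39] n 104 [(np.float64(0.8282258673721182), np.float64(-1.0471975511965965), (0.45, -0.1), array([ 0.5 ,  0.44,  0.19,  2.14, -1.01,  1.12,  0.97])), (np.float64(0.8515934545717998), np.float64(-1.308996938995746), (0.5, -0.2), array([ 0.77,  0.49, -0.01,  2.03, -1.02,  1.  ,  0.81]))]
25.0 1 grab j [-0.14  0.62  0.61  2.11 -0.53  0.16 -1.71] n 106 [(np.float64(0.8258939929904192), np.float64(-1.0471975511965965), (0.45, 0.0), array([ 0.6 ,  0.32, -0.22,  2.25, -0.99,  0.82, -2.4 ])), (np.float64(0.8527200164591379), np.float64(-1.308996938995746), (0.5, -0.2), array([ 0.57,  0.45,  0.19,  2.04, -1.02,  1.01, -2.37]))]
25.0 -1 grab j [-0.
[... 1692 characters left out ...]
 0.14, -2.43]))]
40.0 1 grab j [ 0.57  0.62 -0.42  2.22  1.92  0.71  2.23] n 120 [(np.float64(1.6691445318436449), np.float64(-2.617993877991494), (0.45, -0.1), array([-0.89,  0.04,  0.89,  2.46,  0.62,  0.28,  0.56])), (np.float64(1.7721177323198383), np.float64(-2.617993877991494), (0.45, -0.2), array([-0.14,  0.09,  0.43,  2.39,  0.15,  0.21,  1.27]))]
40.0 -1 grab j [ 0.73  0.67 -0.63  2.21  1.91  0.82 -0.83] n 119 [(np.float64(1.7502590854963411), np.float64(-2.617993877991494), (0.45, -0.1), array([-0.89,  0.04,  0.89,  2.46,  0.62,  0.28, -2.58])), (np.float64(1.8162716470246478), np.float64(-2.3561944901923444), (0.45, -0.1), array([-0.56,  0.02,  0.67,  2.47,  0.09,  0.2 , -1.73]))]
```

```bash
cat > tip2.py <<'E'
from tip import *
LO=np.array([-2.95,-.29,-1.47,.14,-1.03,.13,-2.86]);HI=np.array([2.95,1.99,1.44,2.54,4.17,1.85,2.86])
mar=lambda q:min((q-LO).min(),(HI-q).min())
a=.005
rot0=np.cross(zw,up)/np.linalg.norm(np.cross(zw,up))
res=[]
for beta in np.radians([10,15,18,20,22,25]):
  for s in(1,-1):
    Tg=tool(beta,s);t=Tg.as_matrix()[:,0];tcp=blkc+t*a
    qs=[kinematics.solve_ik(list(tcp+np.array([0,0,h])-t*b),list(Tg.as_quat())) for b,h in((0,0),(.08,0),(0,.1))]
    if any(x is None for x in qs):continue
    mg=min(mar(q) for q in qs)
    for und in (0,10):
      rot=R.from_rotvec(rot0*(np.pi/2-elev-np.radians(und)))
      for psi in np.arange(-np.pi,np.pi,np.pi/12):
        Tf=R.from_rotvec([0,0,psi])*rot*Tg;tf=Tf.as_matrix()[:,0]
        for xy in((.45,-.2),(.5,-.2),(.45,-.1),(.5,-.25),(.45,0.),(.45,.1),(.48,-.15),(.4,-.2)):
            tc=np.array([*xy,.05])+tf*a
            qq=[kinematics.solve_ik(list(tc+[0,0,h]),list(Tf.as_quat())) for h in(0,.1)]
            if any(x is None for x in qq):continue
            m=min(mg,*[mar(q) for q in qq]); res.append((m,round(np.abs(qq[1]-qs[2]).max(),2),np.degrees(beta),s,und,round(psi,3),xy))
res.sort(key=lambda o:-min(o[0],.2)+.15*o[1])
for x in res[:12]:print(x)
E
python3 tip2.py
```

```text
Traceback (most recent call last):
  File "tip2.py", line 19, in <module>
    qq=[kinematics.solve_ik(list(tc+[0,0,h]),list(Tf.as_quat())) for h in(0,.1)]
        ~~~~~~~~~~~~~~~~~~~^^^^^^^^^^^^^^^^^^^^^^^^^^^^^^^^^^^^^
ValueError: time passes only in moves, steps and waits
```

```bash
sed -i 's/\[10,15,18,20,22,25\]/[15,20]/; s/in(1,-1):/in(-1,):/; s/for und in (0,10)/for und in (0,)/; s/np.pi\/12)/np.pi\/8)/; s/((.45,-.2),(.5,-.2),(.45,-.1),(.5,-.25),(.45,0.),(.45,.1),(.48,-.15),(.4,-.2))/((.45,-.2),(.5,-.25),(.45,-.05),(.45,.1))/' tip2.py; python3 tip2.py; python3 -c "
from rob import *;st()"
```

```text
(np.float64(0.30039254114688047), np.float64(0.78), np.float64(14.999999999999998), -1, 0, np.float64(1.963), (0.45, -0.05))
(np.float64(0.30039254114688047), np.float64(0.85), np.float64(14.999999999999998), -1, 0, np.float64(1.571), (0.45, -0.2))
(np.float64(0.30039254114688047), np.float64(0.86), np.float64(14.999999999999998), -1, 0, np.float64(2.356), (0.45, 0.1))
(np.float64(0.30039254114688047), np.float64(0.89), np.float64(14.999999999999998), -1, 0, np.float64(1.963), (0.45, -0.2))
(np.float64(0.30039254114688047), np.float64(0.92), np.float64(14.999999999999998), -1, 0, np.float64(1.571), (0.5, -0.25))
(np.float64(0.2680261457648181), np.float64(0.95), np.float64(14.999999999999998), -1, 0, np.float64(1.571), (0.45, -0.05))
(np.float64(0.26669805114572753), np.float64(0.95), np.float64(14.999999999999998), -1, 0, np.float64(1.963), (0.45, 0.1))
(np.float64(0.30039254114688047), np.float64(0.97), np.float64(14.999999999999998), -1, 0, np.float64(1.963), (0.5, -0.25))
(np.float64(0.30039254114688047), np.float64(0.99), np.float64(14.999999999999998), -1, 0, np.float64(2.356), (0.45, -0.05))
(np.float64(0.193180338749253), np.float64(1.02), np.float64(14.999999999999998), -1, 0, np.float64(1.178), (0.45, -0.2))
(np.float64(0.1579032400979452), np.float64(0.86), np.float64(20.0), -1, 0, np.float64(2.356), (0.45, 0.1))
(np.float64(0.30039254114688047), np.float64(1.15), np.float64(14.999999999999998), -1, 0, np.float64(2.356), (0.45, -0.2))
 t82.6 tcp [0.5    0.2197 0.2997] F [0.2 0.3 0. ] M [-0.03  0.04  0.  ] w0.0498
```

```bash
cat > tip3.py <<'E'
from tip import *
a=.005;Tg=tool(np.radians(15),-1);t=Tg.as_matrix()[:,0];tcp=blkc+t*a;q=list(Tg.as_quat())
p=r.state()["tcp_pos"]
r.move_pose(list(tcp-t*.13+[0,0,.03]),q)
jaws.grip(.055,effort=40)
r.movel(list(tcp-t*.03),v=.2)
for b in(.02,.012,.006,0):
    r.movel(list(tcp-t*b),v=.04); s=st("b%.3f"%b)
    if np.linalg.norm(s["ft_force"])>8:break
c=camera("wrist");cv2.imwrite("pics/w12.png",c["img"]); cs=shots("12")
a_=cs[1]["img"][280:380,270:370];b_=cs[0]["img"][110:210,160:260]
cv2.imwrite('pics/c12.png',cv2.hconcat([cv2.resize(x,(400,400),interpolation=cv2.INTER_CUBIC) for x in(a_,b_)]))
E
python3 tip3.py
```

```text
b0.020 t85.9 tcp [ 0.5389 -0.3228  0.0503] F [-0.   0.1  0.4] M [ 0.23  0.24 -0.05] w0.0549
b0.012 t86.3 tcp [ 0.5398 -0.3247  0.0421] F [-0.8  0.1  0.3] M [ 0.17  0.16 -0.03] w0.0550
b0.006 t86.6 tcp [ 0.5407 -0.326   0.0363] F [ 0.7  0.2 -0.6] M [0.2  0.17 0.03] w0.0553
b0.000 t86.9 tcp [ 0.5416 -0.3272  0.0306] F [ 0.3 -0.2 -0.4] M [0.22 0.15 0.02] w0.0549
```

View pics/w12.png

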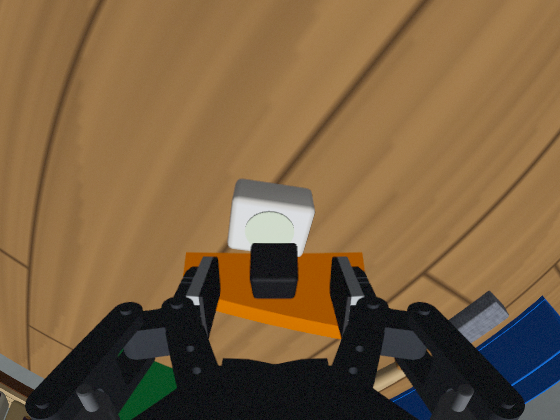

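View pics/c12.png

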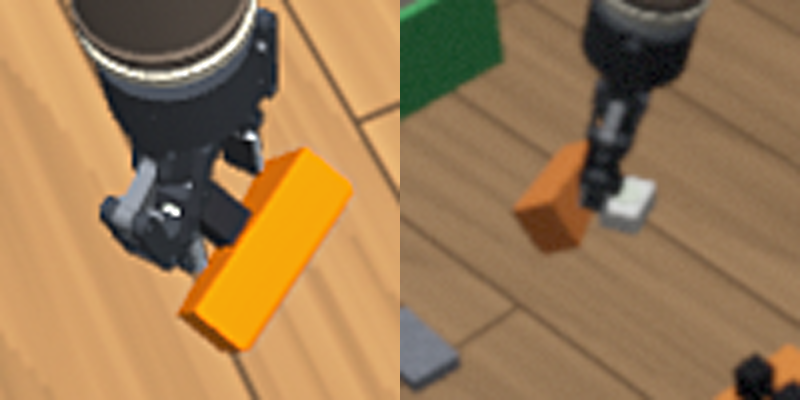

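Block sits centred between the pads (wrist px ~274,270), no contact. Grip, lift, turn upright.

```bash
cat > tip4.py <<'E'
from tip import *
a=.005;Tg=tool(np.radians(15),-1);t=Tg.as_matrix()[:,0];tcp=blkc+t*a
jaws.grip(.015,effort=60); s=st("grip"); assert s["gripper_width"]>.017
r.movel(list(tcp+[0,0,.10]),v=.12); s=st("lift"); assert s["gripper_width"]>.017
rot0=np.cross(zw,up);rot0/=np.linalg.norm(rot0)
Tf=R.from_rotvec([0,0,np.pi/2])*R.from_rotvec(rot0*(np.pi/2-elev))*Tg; tf=Tf.as_matrix()[:,0]
tc=np.array([.45,-.2,.05])+tf*a; np.save("tc.npy",np.r_[tc,Tf.as_quat()])
r.move_pose(list(tc+[0,0,.10]),list(Tf.as_quat())); s=st("turned")
r.movel(list(tc+[0,0,.03]),v=.12); st()
cs=shots("13")
a_=cs[1]["img"][210:330,190:310];b_=cs[0]["img"][100:220,210:330]
cv2.imwrite('pics/c13.png',cv2.hconcat([cv2.resize(x,(400,400),interpolation=cv2.INTER_CUBIC) for x in(a_,b_)]))
E
python3 tip4.py
```

```text
grip t87.4 tcp [ 0.5418 -0.3272  0.0311] F [-1.7  1.6  3.6] M [ 0.25  0.31 -0.05] w0.0207
lift t88.4 tcp [ 0.5414 -0.3267  0.1301] F [-0.2  0.4 -1.2] M [ 0.28  0.27 -0.  ] w0.0206
turned t89.2 tcp [ 0.4463 -0.2032  0.1462] F [-1.4 -0.8  0.4] M [ 0.56 -0.79  0.02] w0.0206
 t90.0 tcp [ 0.4469 -0.2026  0.0772] F [ 0.2 -0.3 -1.4] M [ 0.5  -0.84  0.06] w0.0203
```

View pics/c13.png

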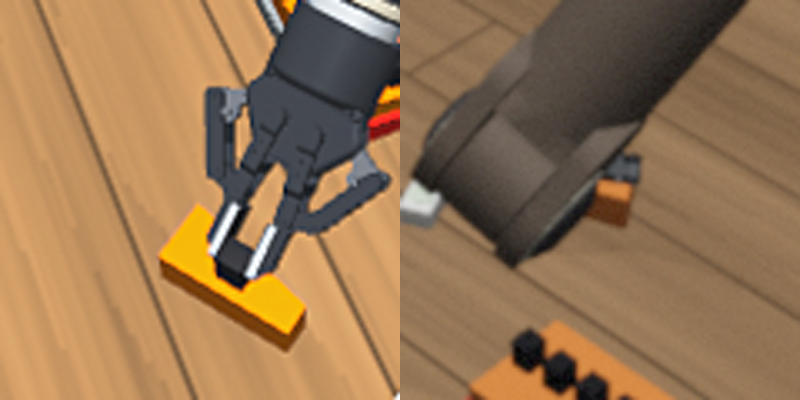

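Upright in hand. Lower, release, retreat, re-image.

```bash
cat > tip5.py <<'E'
from wedge import *
v=np.load("tc.npy");tc=v[:3];tf=R.from_quat(v[3:]).as_matrix()[:,0]
for h in(.015,.01,.006,.003,.001,-.001,-.003,-.005):
    r.movel(list(tc+[0,0,h]),v=.04); s=st("h%.3f"%h)
    if s["ft_force"][2]>5:break
jaws.grip(.055,effort=40)
r.movel(list(r.state()["tcp_pos"]-tf*.09),v=.12)
home(); cs=shots("14");st()
detect(cs,np.array([.45,-.2]))
E
python3 tip5.py
```

```text
h0.015 t90.6 tcp [ 0.4466 -0.2023  0.0617] F [ 0.6  0.7 -0.6] M [ 0.54 -0.78 -0.06] w0.0206
h0.010 t90.8 tcp [ 0.4466 -0.2022  0.0567] F [-0.4 -1.  -0.2] M [ 0.51 -0.82 -0.03] w0.0203
h0.006 t91.1 tcp [ 0.4466 -0.2022  0.0526] F [-0.9 -0.4 -0.7] M [ 0.52 -0.91  0.01] w0.0204
h0.003 t91.3 tcp [ 0.4467 -0.2022  0.0497] F [-0.8  0.3 -0. ] M [ 0.55 -0.78  0.06] w0.0203
h0.001 t91.6 tcp [ 0.447  -0.2025  0.0486] F [0.5 0.2 5. ] M [ 0.26 -0.04  0.04] w0.0204
 t95.6 tcp [0.5001 0.2196 0.2998] F [0.7 0.3 0. ] M [ 0.05  0.02 -0.  ] w0.0552
table wedges 1 [[0.444, -0.2]]
fit [ 0.4498 -0.2011 -0.9662] 0.1 block [ 0.45066563 -0.20032656]
```

View pics/side14.png

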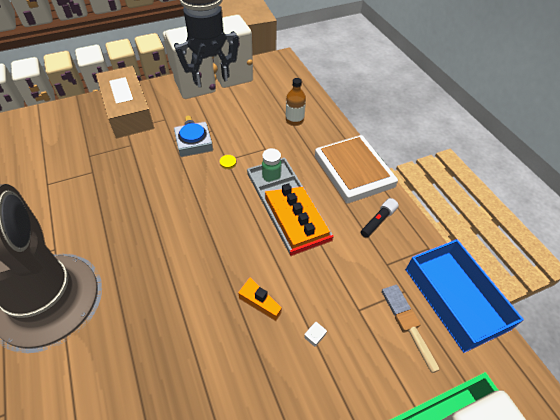

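```bash
for n in scene side; do cp ${n}14.npz ${n}11.npz; done; python3 pk.py 5 .4498 -.2011; python3 look.py 12
```

```text
table wedges 1 [[0.444, -0.2]]
fit [ 0.4498 -0.2011 -0.9662] 0.1 block [ 0.45066563 -0.20032656]
phi -7.249423221394894 place -3.141592653589793 j7 -0.14214578438294495
down t98.3 tcp [ 0.45   -0.2014  0.0419] F [0.5 0.7 0.9] M [ 0.03  0.01 -0.01] w0.0552
gripped t98.7 tcp [ 0.4503 -0.2012  0.0423] F [-0.9  1.4  5.6] M [0.16 0.16 0.02] w0.0206
lift t99.4 tcp [ 0.4495 -0.2005  0.1294] F [ 0.1 -0.1 -1.3] M [0.02 0.02 0.01] w0.0207
above t102.2 tcp [0.6219 0.0889 0.0549] F [-0.1 -0.3 -0.4] M [-0.04  0.05  0.02] w0.0209
floor t102.6 tcp [0.6215 0.0892 0.0479] F [ 0.4 -0.1 -0.4] M [-0.01 -0.02  0.05] w0.0208
slid y0.0792 df8.3 t105.1 tcp [0.6215 0.0812 0.0477] F [-1.4  8.2  1.2] M [1.61 0.19 0.14] w0.0209
seat t105.4 tcp [0.6216 0.0812 0.0474] F [-2.4  6.7  5.1] M [1.45 0.49 0.07] w0.0212
released t106.3 tcp [0.6214 0.0794 0.13  ] F [-0.5  1.2  0. ] M [ 0.02 -0.01  0.03] w0.0498
y 0.0792 expected 0.08320000000000001
 t108.9 tcp [0.5    0.2197 0.2996] F [-0.6 -0.  -0.2] M [0.03 0.02 0.  ] w0.0501
[[0.6236, -0.0841], [0.6232, -0.0503], [0.624, -0.0172], [0.6231, 0.0163], [0.6243, 0.0524], [0.624, 0.0868]]
[[0.6204, -0.088], [0.6205, -0.0539], [0.6205, -0.0192], [0.6209, 0.0131], [0.6203, 0.0483], [0.6205, 0.0824]]
```

View pics/look12.png

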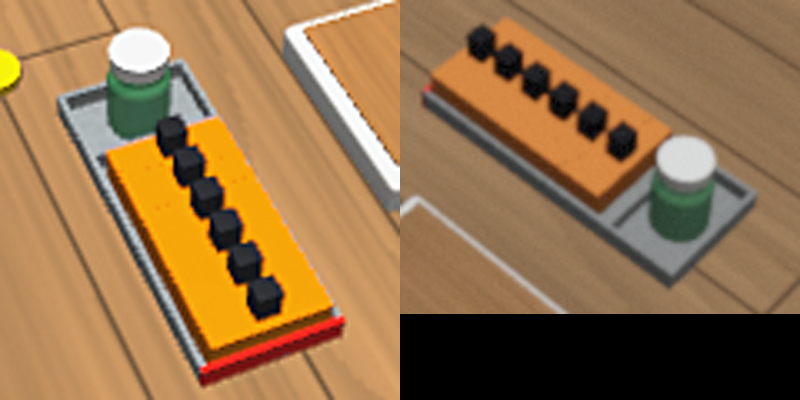

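```bash
python3 - <<'E'
from rob import BAY,S0
from vis import *
for n in("scene","side"):
    c=dict(np.load(f"{n}12.npz"));W=cloud(c);h=cv2.cvtColor(c["img"],cv2.COLOR_BGR2HSV)
    near=np.hypot(W[...,0]-BAY[0],W[...,1]-BAY[1])<.04
    q=W[near&(W[...,2]>.083)&(W[...,2]<.098)];print(n,"cap",(q.max(0)+q.min(0))[:2]/2-BAY,np.median(q[:,2]))
    for j in range(6):
        m=(h[...,1]>150)&(h[...,0]<22)&(abs(W[...,1]-(-.0868+.034*j))<.012)&(abs(W[...,0]-S0[0])<.045)&(W[...,2]>.03)
        x=W[m]; print(j,"zmed %.4f"%np.median(x[:,2]), "near %.4f far %.4f"%(np.median(x[x[:,0]<S0[0]-.02,2]),np.median(x[x[:,0]>S0[0]+.02,2])))
E
```

```text
scene cap [0.00061309 0.00067998] 0.09066703467620141
0 zmed 0.0423 near 0.0425 far 0.0412
1 zmed 0.0422 near 0.0419 far 0.0413
2 zmed 0.0426 near 0.0420 far 0.0422
3 zmed 0.0425 near 0.0417 far 0.0418
4 zmed 0.0426 near 0.0419 far 0.0420
5 zmed 0.0424 near 0.0417 far 0.0418
side cap [ 0.00023128 -0.00060873] 0.089505456375789
0 zmed 0.0412 near 0.0407 far 0.0409
1 zmed 0.0410 near 0.0408 far 0.0409
2 zmed 0.0411 near 0.0409 far 0.0410
3 zmed 0.0410 near 0.0411 far 0.0407
4 zmed 0.0408 near 0.0406 far 0.0404
5 zmed 0.0409 near 0.0406 far 0.0410
```

All flat on the floor, jar centred. Hand in.

```bash
python3 -c "
from rob import *
r.hand_in(); st()"
```

```text
the job is handed in; nothing more can be done
the job is handed in; nothing more can be done
```

The kit tray is made up and handed in at about 109 s of the 210 s; the hand-in gave no verdict.

- **Jar:** I pressed it onto the sprung pad until it hit the hard stop, at about 36 N, and held it there for about 1.5 s. It was within about 3–4 mm of the pad's centre. It now stands upright in the end bay, and both cameras put its cap within 1 mm of the bay centre.
- **Wedges:** All six are in one close row from the red wall, turned head to tail. I slid each one along until I felt it touch the wedge before it (the first, the wall). The last check showed all six tops level at about 41–42 mm and the grip blocks at about 34 mm spacing. Each centre is about 6 mm on the red-wall side of its place, as expected for a row pressed tight.

**Problems on the way:**
- **Missed grasp:** One grasp closed on nothing. The wedge had tipped onto its side with its block leaning on the white cube, either from the expected knock or from that attempt; I can't tell which. I packed the other two first, then gripped it as it lay, turned it upright on the bench, gripped it again and put it in place 5.
- **Camera disagreement:** The two fixed cameras differed by about 3–4 mm in y throughout, so I averaged them. One straight-line retreat was also refused by the planner, and I replaced it with a joint move.

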